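# Put the microscope accessories back in their fitted tray

## Task

Tidy the microscope's accessories away: put the objective can, the black-capped oil bottle, the lamp carton and the filter carton each into the recess of the tray that is cut for it, upright, right way round and fully seated. Leave the white-capped sample vial standing where it is.

Things in the scene. Friction and masses are not known exactly. Their poses are not given: they have to be found in the camera images.
- objective_can_mid (a point): screw-top can of a spare objective: white can, wider black cap, round, diameter 38 mm, 54 mm high, about 0.1 kg, standing upright. Point at its centre, half-way up; z up along its axis.
- oil_bottle_mid (a point): brown glass bottle of immersion oil with a BLACK cap, round, diameter 28 mm, 60 mm high (glass body to 49 mm, cap above it), about 0.06 kg, standing upright. Point at its centre, half-way up; z up along its axis.
- lamp_box_mid (a point): pale yellow, nearly cubic carton of a spare lamp, 50 x 50 x 55 mm high, about 0.06 kg. Point at its centre, half-way up; x and y along its sides, z up.
- filter_box_mid (a point): flat pale blue carton of filters, 42 mm (along its x) x 50 mm (along its y) x 20 mm high, about 0.06 kg, lying flat. Point at its centre, half-way up (10 mm over what it lies on); z up.
- can_insert: square dark grey insert, 72 x 72 mm and 27 mm high, one of four lying two by two, edges touching, in a shallow silver metal tray (152 x 152 mm, wall 16 mm high, floor 3 mm thick); fixed; with the LARGE ROUND recess: 47 mm across, 18 mm deep, floor 9 mm over its underside. Origin at the centre of its underside (3 mm over the work surface), z up, x and y along its sides.
- bottle_insert: square dark grey insert, 72 x 72 mm and 27 mm high, one of four lying two by two, edges touching, in a shallow silver metal tray (152 x 152 mm, wall 16 mm high, floor 3 mm thick); fixed; with the SMALL ROUND recess: 37 mm across, 18 mm deep, floor 9 mm over its underside. Origin at the centre of its underside (3 mm over the work surface), z up, x and y along its sides.
- lamp_insert: square dark grey insert, 72 x 72 mm and 27 mm high, one of four lying two by two, edges touching, in a shallow silver metal tray (152 x 152 mm, wall 16 mm high, floor 3 mm thick); fixed; with the SQUARE recess: 59 x 59 mm, 14 mm deep, floor 13 mm over its underside, sides along the insert's. Origin at the centre of its underside (3 mm over the work surface), z up, x and y along its sides.
- filter_insert: square dark grey insert, 72 x 72 mm and 27 mm high, one of four lying two by two, edges touching, in a shallow silver metal tray (152 x 152 mm, wall 16 mm high, floor 3 mm thick); fixed; with the shallow OBLONG recess: 51 mm (along the insert's x) x 59 mm (along its y), 7 mm deep, floor 20 mm over its underside (a seated carton stands 13 mm proud). Origin at the centre of its underside (3 mm over the work surface), z up, x and y along its sides.
- sample_vial_mid (a point): brown glass sample vial with a WHITE cap, round, diameter 27 mm, 52 mm high, standing upright among the accessories; not part of the tray set. Point at its centre, half-way up.
- inverted_microscope: the big inverted microscope, fixed and solid, up to 0.53 m high, between the robot and the work: it covers about x 0.28 to 0.53, y -0.30 to 0.10; its stage plate (top 0.352 m) reaches to (0.52, -0.03). Everything to be handled stands behind it: swing the arm over it with the fingertips above 0.55 m and the elbow held high, and come down from above. Origin under its middle.
Things that resemble listed ones, but are neither listed nor needed, are in the scene too. Leave any blue or turquoise look-alike of the bottle_insert alone.

How it is judged:
By the outcome, as a careful person would: the job done as asked, in the order asked, and still so for the second after the job is handed in, with the robot touching nothing.
It also fails if it takes over 112 s, if anything falls off the work surface, if the arm or the gripper's body presses on something with over 40 N, if the wrist force passes 120 N, or if a joint passes its speed limit or range.

## Robot

A 6-joint arm with a two-finger parallel gripper is mounted at the origin on a cart in front of the work surface, level with it; the furniture and walls round the work are solid. World frame = base frame: x ahead of the robot, y to its left, z up, the work surface at z = 0. Lengths are in m, angles in degrees, forces in N, time in s.
With the tool pointing down it reaches from about 0.3 to 0.75 m from the base axis. Payload 8.5 kg.
Tool frame: the origin (TCP) lies on the centre line of the jaws, within the pads' length; the fingertips stand 19 mm ahead of it and the grasp point (between the pads) is the TCP; z points along the fingers, x is the direction in which the jaws open and shut, and the axes are right-handed (so a half turn about z gives the same grasp; the last joint's range is limited). The gripper opens to 85 mm and grips with 20 to 120 N. Pads are 22 mm wide; open, the fingers measure 114 mm over their backs; the gripper's body (76 mm by 85 mm) begins 54 mm behind the grasp point. The pads swing forward as they close: fully open they stand 13 mm farther back than shut.
Start: joints at [63.18, 21.807, 74.336, -0, 83.858, -12.336], TCP at [0.138, 0.533, 0.25] pointing down, gripper open.
Joint ranges: [-178.18, 178.18], [-50.72, 133.34], [12.68, 142.11], [-81.47, 261.47], [9.98, 163.14], [-165.26, 165.26]. Speed limits (degrees/s): [136.94, 136.94, 180, 180, 180, 180].

## Interface

Orientations are given as a 3x3 rotation matrix whose columns are the frame's x, y, z axes.
In Python, from rig import env, cams, order gives the robot as it stands.
- The arm moves only by the tool step_arm, never from a script. Its argument "steps" is a list of rows, each an object with "xyz": the shift along the tool's x, y, z normalised to -1 to 1, where 1 is 0.04 m, a list of three; "turn": the turn, a rotation vector about the tool's x, y, z normalised to -1 to 1, where 1 is 0.08 rad, a list of three; "gripper": the gripper command: -1 is shut, 1 is fully open, values between are in proportion. A call has 1 to 20 rows; each row shifts and turns the commanded pose from where the row before left it, along the tool's axes as they then stand; what a row does not reach is not made up. A row lasts 1/12 s, in which the tool goes at most 41.7 mm and 7.16 degrees, less where a joint would pass 70% of its speed; a pose out of reach is approached as far as the arm can. A call with a number of a shift or a turn outside -1 to 1 is refused whole. A call with a gripper value outside its range is refused whole. The fingers move at their own pace and stop on an object; "squeeze" is the grip in N (left out, the last holds). Time passes only in rows, so rows that do not move let the fingers close. It gives the time, the measured TCP pose, the force and the opening at its end, in the units of the state.
- env.observe(): the state, without advancing time (a new reading comes with each control period).
- cams.get_image(name): name is "side" or "top"; returns (picture, depth): 420x560x3 uint8, red, green, blue; 420x560 float32, m along the optical axis (not along the pixel's ray), 0 where there is no reading.
- cams.camera_info(name): a dict with "fx", "fy", "cx", "cy" (pixels), "extrinsics" (4x4, takes a point from camera to world coordinates). Camera axes: x right, y down, z forward; pixel columns grow to the right and rows downward; lengths in m; the calibration is good to about 2 mm. A picture is of the moment at which its call begins. camera_info takes no time and is no camera call.
- order.close_job(): hands the job in, once; it reports no verdict.
The state is a dict: "time_s": time; "q": joint angles; "qvel": joint speeds; "joint_efforts": joint torques, N m; "position": TCP position; "tool_rot": TCP orientation; "ft_force": force on the tool from outside, world axes, zero at the start; "wrist_torque": the same for the moment, N m; "grip_width": finger opening in m.
Only numpy, scipy, OpenCV 4.12 (cv2) and the standard library are available. Lean on these libraries where they do the work, as an engineer would, in place of code of your own. Each camera call takes 0.05 s, during which the arm holds its last target. There are 200 camera calls.

## Working session

There is one attempt and no reset: what is moved stays moved. The work goes in short steps, Python scripts to look and compute and a tool call to move; the robot and the scene stay as the last step left them, time stands still between calls to the robot, and variables do not carry over. Pictures are saved under pics/ and viewed, about 12 in all and at most 16, crops included, and the job is handed in when it is done.

Besides the shell and the picture viewer there is one more tool, called as name([rows], argument=value, ...), one row to a line, values as JSON. step_arm: Moves the arm, as the interface text tells. Scaled input: -1 to 1 covers 0.04 m each way for a shift and 0.08 rad each way for a turn. Its arguments: {"type":"object","properties":{"steps":{"type":"array"},"squeeze":{"type":"number"}},"required":["steps"]}

```bash
ls; mkdir -p pics; python3 - <<'E'
from rig import env,cams
import cv2,numpy as np
for n in ("top","side"):
    im,d=cams.get_image(n); cv2.imwrite(f"pics/{n}0.png",im[:,:,::-1]); np.savez(f"{n}0.npz",im=im,d=d)
    i=cams.camera_info(n); print(n,i)
s=env.observe(); print(s["time_s"],s["position"],s["tool_rot"],s["grip_width"])
E
```

```text
pics
top {'fx': 421.25139827039385, 'fy': 421.25139827039385, 'cx': 281.27944764283166, 'cy': 209.84184337666917, 'extrinsics': array([[-0.00438514, -0.97652525,  0.21535831,  0.3500428 ],
       [-0.99998476,  0.00355978, -0.00422024, -0.06396055],
       [ 0.00335454, -0.21537353, -0.97652598,  1.02005913],
       [ 0.        ,  0.        ,  0.        ,  1.        ]])}
side {'fx': 488.1351734195326, 'fy': 488.1351734195326, 'cx': 286.57770556384907, 'cy': 208.66505206110307, 'extrinsics': array([[-0.99568949,  0.07969071, -0.04745341,  0.61507653],
       [ 0.09090525,  0.73697668, -0.66977729,  0.66081332],
       [-0.01840297, -0.67120397, -0.74104424,  0.81148983],
       [ 0.        ,  0.        ,  0.        ,  1.        ]])}
0.1 [0.13743163 0.53229319 0.24978103] [[ 2.50080969e-01  9.68224732e-01 -6.14290550e-04]
 [ 9.68224060e-01 -2.50081544e-01 -1.17960729e-03]
 [-1.29574768e-03 -2.99773557e-04 -9.99999116e-01]] 0.08554060259924141
```

View pics/top0.png

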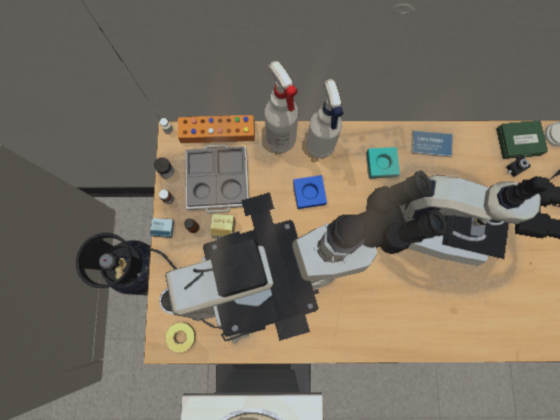

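View pics/side0.png

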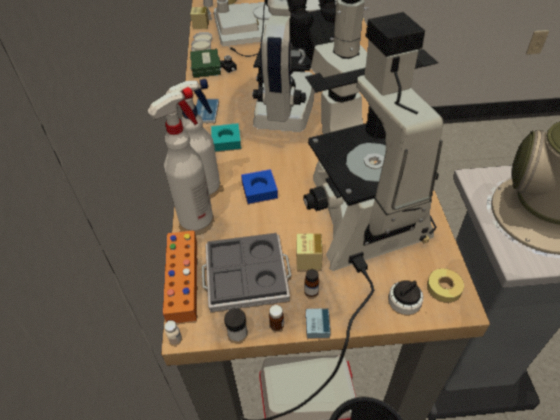

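```bash
cat > h.py <<'E'
import numpy as np,cv2
from rig import env,cams
def P(n,d):
    i=cams.camera_info(n); v,u=np.mgrid[0:420,0:560]
    c=np.stack([(u-i["cx"])/i["fx"]*d,(v-i["cy"])/i["fy"]*d,d],-1)
    return c@i["extrinsics"][:3,:3].T+i["extrinsics"][:3,3]
def ray(n,u,v,z):
    i=cams.camera_info(n);E=i["extrinsics"]
    r=E[:3,:3]@np.array([(u-i["cx"])/i["fx"],(v-i["cy"])/i["fy"],1]);o=E[:3,3]
    return (o+r*(z-o[2])/r[2])[:2]
def snap(n,f=None):
    im,d=cams.get_image(n); 
    if f: np.savez(f,im=im,d=d)
    return im,d
E
python3 - <<'E'
from h import *
a=np.load("top0.npz");b=np.load("side0.npz")
t=cv2.resize(a["im"][115:245,145:275],None,fx=6,fy=6,interpolation=cv2.INTER_CUBIC)[:600,:780]
cv2.imwrite("pics/tc.png",t[:,:,::-1])
s=cv2.resize(b["im"][225:350,155:335],None,fx=4.4,fy=4.4,interpolation=cv2.INTER_CUBIC)
cv2.imwrite("pics/sc.png",s[:,:,::-1])
# height maps per 2.5cm cell of max z
for n,x in (("top",a),("side",b)):
    p=P(n,x["d"])[x["d"]>0]
    H=np.full((32,32),-1.)
    ix=((p[:,0]-.1)/.025).astype(int);iy=((p[:,1]+.35)/.025).astype(int)
    m=(ix>=0)&(ix<28)&(iy>=0)&(iy<32)
    np.maximum.at(H,(ix[m],iy[m]),p[m,2])
    if n=="top":
        H0=H
H=np.maximum(H,H0)
print("rows x from .1 step .025; cols y from -.35; cm")
for r in range(28): print("%.3f"%(.1+.025*r)," ".join("%2d"%round(100*h) for h in H[r]))
E
```

```text
rows x from .1 step .025; cols y from -.35; cm
0.100 -76 -76 -76 -76 -76 -76 -67  0  1  0  1 18 20 19 19 16  2  2  1  1  0 -67 -76 -76 -76 -76 -76 -76 -76 -76 -76 -76
0.125 -100 -100 -100 -100 -100 -100 -100  0  0  1  0  0  0  0  0  1  0  0  0  0  0 -67 -100 -100 -100 -100 -100 -100 -100 -100 -100 -100
0.150 -100 -100 -100 -100 -100 -100 -100  0  0  0  0  0  0  0  0  0  0  0  0  0  0 -67 -100 -100 -100 -100 -100 -100 -100 -100 -100 -100
0.175 -100 -100 -100 -100 -100 -100 -100 -100 -100 -100 -76 -76 -100 -100 -100 -100 -100 -100 -100 -100 -100 -100 -100 -100 -100 -100 -100 -100 -100 -100 -100 -100
0.200  0  0  0  0  0  0  0  1  0  0  0  0  0  0  0  1  0  0  0  0  0  0  0  1  0 -100 -100 -100 -100 -100 -100 -100
0.225  0  1  0  0  0  0  0  0  0  0  1  0  0  0  0  1  0  1  0  2  2  2  0  0  0 -100 -100 -100 -100 -100 -100 -100
0.250  0  0  0  1  0  1  0  0  1  0  0  0  0  1  2  6  6  1  1  2  2  2  1  1  0 -100 -100 -100 -100 -100 -100 -100
0.275  0  0  0  0  0  0  0  0  0  0 36 36 18 19 19 19  9  0  1  2  2  2  0  0  0 -100 -100 -100 -100 -100 -100 -100
0.300  1  0  0  0  0  0  0  0  
[... 1525 characters left out ...]
00
0.650  3  3  3  0  0  0  0  3  3  3  3  0  0  1  3  3  3  4  4  3  3  0  6  6  0 -100 -100 -100 -100 -100 -100 -100
0.675  3  3  3  0  0  0  1  0  1  0  0  0  0  0  3  3  2  3  3  3  3  0  6  6  1 -100 -100 -100 -100 -100 -100 -100
0.700  3  3  3  0  0  0 28 28 15  0 32 16  0  0  3  3  3  3  3  3  3  2  0  0  0 -100 -100 -100 -100 -100 -100 -100
0.725  3  3  3  0  0 14 28 28 20 17 32 32 19  0  3  3  3  3  3  4  3  2  0  1  0 -100 -100 -100 -100 -100 -100 -100
0.750  0  0  0  1  0 14 28 28 20 17 32 32 31  3  5  5  4  5  5  5  5  4  0  1  0 -100 -100 -100 -100 -100 -100 -100
0.775  0  0  0  0  0  0 -100 27  0 17 26 32 31  4  5  5  4  5  5  5  5  4  5  5  0 -100 -100 -100 -100 -100 -100 -100
```

View pics/tc.png

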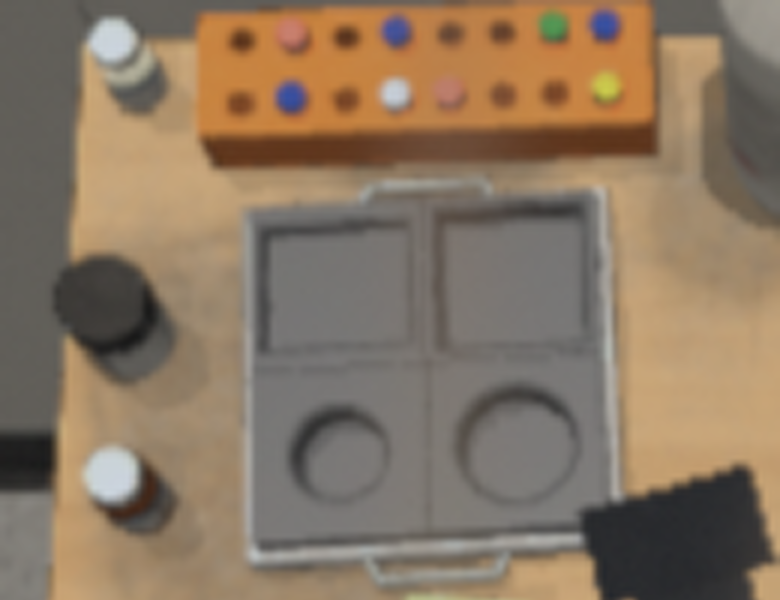

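View pics/sc.png

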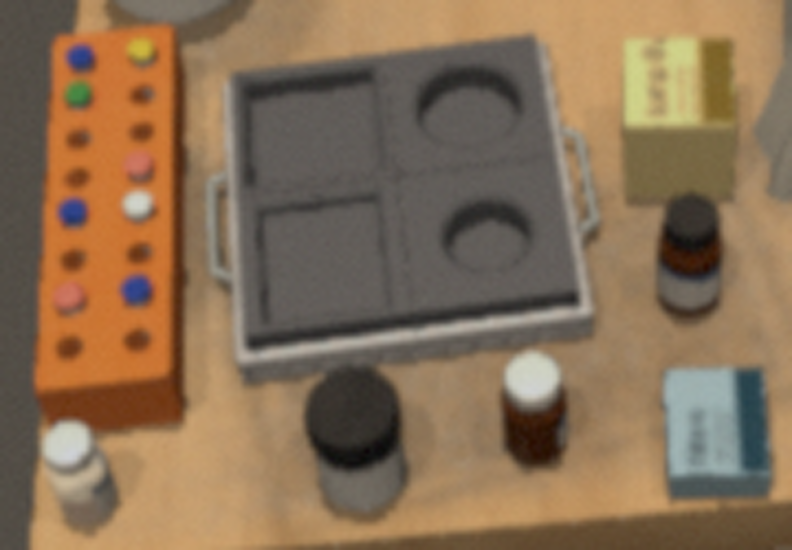

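step_arm([
  {"xyz":[0,0,-1],"turn":[0,0,0],"gripper":1},
  {"xyz":[0,0,-1],"turn":[0,0,0],"gripper":1},
  {"xyz":[0,0,-1],"turn":[0,0,0],"gripper":1},
  {"xyz":[0,0,-1],"turn":[0,0,0],"gripper":1},
])

```text
time_s: 0.43
position: [0.1373, 0.532, 0.412]
tool_rot: [[0.25, 0.968, -0.0], [0.968, -0.25, -0.001], [-0.001, -0.0, -1.0]]
ft_force: [1.7, 0.3, 0.6]
grip_width: 0.0854
```

```bash
cat >> h.py <<'E'
def rect(n,im,z,x0=.49,x1=.77,y0=-.02,y1=.26,s=2000):
    # rows: x decreasing downward (like top view), cols: y decreasing to the right
    i=cams.camera_info(n);E=np.linalg.inv(i["extrinsics"])
    w=[(x1,y1),(x1,y0),(x0,y0),(x0,y1)]
    src=[]
    for x,y in w:
        c=E[:3,:3]@[x,y,z]+E[:3,3]; src.append([i["fx"]*c[0]/c[2]+i["cx"],i["fy"]*c[1]/c[2]+i["cy"]])
    W=int((y1-y0)*s);Hh=int((x1-x0)*s)
    M=cv2.getPerspectiveTransform(np.float32(src),np.float32([(0,0),(W,0),(W,Hh),(0,Hh)]))
    return cv2.warpPerspective(im,M,(W,Hh),flags=cv2.INTER_CUBIC)
E
python3 - <<'E'
from h import *
s=env.observe(); print(np.round(s["q"],3),s["position"])
im={n:np.load(n+"0.npz") for n in("top","side")}
out=[]
for n in im:
    r=rect(n,im[n]["im"],.03); cv2.imwrite(f"pics/r_{n}.png",r[:,:,::-1]); out.append(r[:,:,::-1][:, :400])
cv2.imwrite("pics/r.png",np.hstack([out[0][:, :],out[1][:, :]])[:560])
boxes={"can":(.63,.70,.17,.24,.045,.06),"vial":(.58,.63,.17,.24,.043,.06),"bottle":(.5,.56,.11,.165,.05,.07),"lamp":(.48,.58,0,.10,.048,.065),"filter":(.49,.57,.17,.26,.014,.03)}
for k,(a,b,c,d,e,f) in boxes.items():
    for n in im:
        p=P(n,im[n]["d"]); m=(im[n]["d"]>0)&(p[...,0]>a)&(p[...,0]<b)&(p[...,1]>c)&(p[...,1]<d)&(p[...,2]>e)&(p[...,2]<f)
        q=p[m]; 
        if len(q)<5: print(k,n,len(q)); continue
        r=cv2.minAreaRect(np.float32(q[:,:2]*1000))
        print(k,n,len(q),"mean",np.round(q.mean(0)*1000,1),"rect",np.round(r[0],1),np.round(r[1],1),round(r[2],1))
for n in im:
    p=P(n,im[n]["d"]); m=(im[n]["d"]>0)&(abs(p[...,0]-.65)<.09)&(abs(p[...,1]-.085)<.09)
    for nm,lo,hi in(("top",.027,.034),("rounds",.008,.019),("obl",.0195,.0255)):
        q=p[m&(p[...,2]>lo)&(p[...,2]<hi)]; r=cv2.minAreaRect(np.float32(q[:,:2]*1000)); print(n,nm,len(q),np.round(r[0],1),np.round(r[1],1),round(r[2],1))
E
```

```text
[ 6.31840e+01  1.86160e+01  5.32260e+01 -1.00000e-03  1.08201e+02
 -1.23360e+01] [0.13726816 0.53199737 0.41204813]
can top 202 mean [676.6 218.8  53.7] rect [676.8 219.5] [36.3 37.2] 88.5
can side 372 mean [680.3 223.3  54.4] rect [680.4 220.5] [37.7 36.9] 86.9
vial top 79 mean [604.3 211.   50.6] rect [604.8 211.6] [22.2 20. ] 45.5
vial side 137 mean [608.4 215.   51.6] rect [608.4 213.9] [21.7 22.1] 32.3
bottle top 90 mean [531.9 145.8  58.9] rect [532.  146.5] [22.4 22.7] 45.2
bottle side 138 mean [535.6 150.2  58.8] rect [534.9 148.9] [23.4 22.4] 83.1
lamp top 444 mean [529.2  71.6  54.6] rect [528.9  71.3] [50.2 51.1] 85.3
lamp side 586 mean [529.7  75.8  55.3] rect [518.4  74.2] [51.  76.6] 86.3
filter top 372 mean [529.7 221.1  20. ] rect [530.2 221.2] [50.8 43.1] 84.7
filter side 612 mean [533.8 225.1  20.6] rect [533.7 223.9] [51.4 42.7] 87.3
top top 1555 [657.1  92.7] [144.6 143.8] 3.4
top rounds 1244 [655.4  92.4] [171.3 154. ] 3.5
top obl 618 [654.3  92. ] [150.  153.3] 3.2
side top 2467 [660.   93.3] [143.6 148.5] 3.3
side rounds 1506 [656.8  95.2] [168.  154.5] 2.5
side obl 1082 [659.8  95.4] [152.3 154.2] 3.4
```

View pics/r.png

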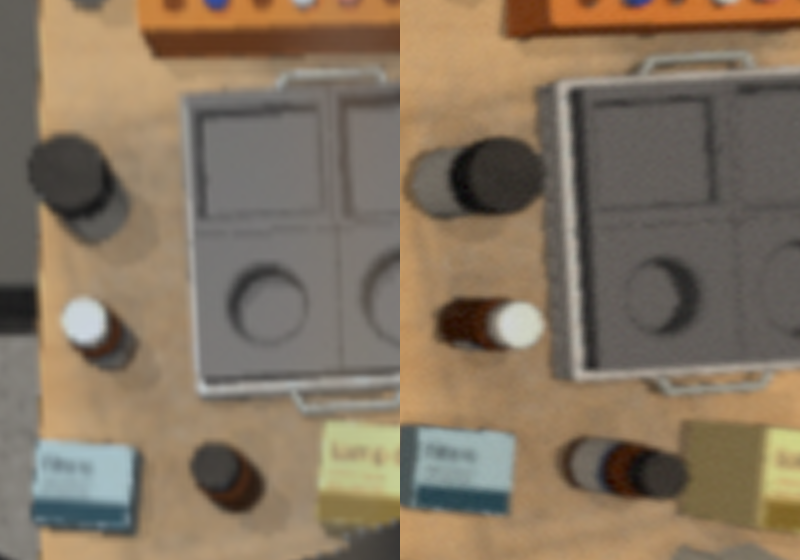

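step_arm([
  {"xyz":[0,0,0],"turn":[0,0,-0.8],"gripper":1},
  {"xyz":[0,0,0],"turn":[0,0,-0.8],"gripper":1},
  {"xyz":[0,0,0],"turn":[0,0,-0.8],"gripper":1},
  {"xyz":[0,0,0],"turn":[0,0,-0.77],"gripper":1},
  {"xyz":[-0.5,0.88,0],"turn":[0,0,0],"gripper":1},
  {"xyz":[-0.5,0.88,0],"turn":[0,0,0],"gripper":1},
  {"xyz":[-0.5,0.88,0],"turn":[0,0,0],"gripper":1},
  {"xyz":[-0.5,0.88,0],"turn":[0,0,0],"gripper":1},
  {"xyz":[-0.5,0.88,0],"turn":[0,0,0],"gripper":1},
  {"xyz":[-0.5,0.88,0],"turn":[0,0,0],"gripper":1},
  {"xyz":[-0.5,0.88,0],"turn":[0,0,0],"gripper":1},
  {"xyz":[-0.5,0.88,0],"turn":[0,0,0],"gripper":1},
  {"xyz":[-0.5,0.88,0],"turn":[0,0,0],"gripper":1},
  {"xyz":[-0.5,0.88,0],"turn":[0,0,0],"gripper":1},
  {"xyz":[-0.5,0.88,0],"turn":[0,0,0],"gripper":1},
  {"xyz":[-0.5,0.88,0],"turn":[0,0,0],"gripper":1},
  {"xyz":[-0.5,0.88,0],"turn":[0,0,0],"gripper":1},
  {"xyz":[-0.5,0.88,0],"turn":[0,0,0],"gripper":1},
])

```text
time_s: 1.93
position: [0.6319, 0.2515, 0.41]
tool_rot: [[-0.001, 1.0, -0.001], [1.0, 0.001, -0.0], [-0.0, -0.001, -1.0]]
ft_force: [0.5, 0.1, 1.1]
grip_width: 0.0852
```

```bash
python3 - <<'E'
from h import *
s=env.observe(); print(s["time_s"],np.round(s["q"],3),s["position"])
a,da=snap("top","top1.npz"); b,db=snap("side","side1.npz")
cv2.imwrite("pics/v1.png",np.hstack([a[:,100:500],b[:,160:560]])[:,:,::-1])
# microscope extents near lamp from first pictures
for n in("top","side"):
    z=np.load(n+"0.npz");p=P(n,z["d"])[z["d"]>0]
    for lo,hi in((.03,.12),(.12,.25),(.3,.4),(.4,.56)):
        for y in(0,.025,.05,.075,.1,.125):
            q=p[(p[:,2]>lo)&(p[:,2]<hi)&(p[:,1]>y)&(p[:,1]<y+.025)&(p[:,0]<.505)&(p[:,0]>.25)]
            if len(q): print(n,lo,hi,y,len(q),"xmax %.3f p95 %.3f zmax %.3f"%(q[:,0].max(),np.percentile(q[:,0],95),q[:,2].max()))
E
```

```text
1.9333 [ 1.17580e+01  3.57670e+01  2.48150e+01  1.00000e-03  1.19461e+02
 -7.82810e+01] [0.63190831 0.25154767 0.4099902 ]
top 0.03 0.12 0 5 xmax 0.284 p95 0.284 zmax 0.071
top 0.03 0.12 0.025 56 xmax 0.286 p95 0.283 zmax 0.067
top 0.03 0.12 0.05 29 xmax 0.504 p95 0.504 zmax 0.062
top 0.03 0.12 0.075 7 xmax 0.505 p95 0.505 zmax 0.052
top 0.12 0.25 0 601 xmax 0.495 p95 0.485 zmax 0.191
top 0.12 0.25 0.025 572 xmax 0.491 p95 0.483 zmax 0.190
top 0.12 0.25 0.05 373 xmax 0.484 p95 0.477 zmax 0.249
top 0.12 0.25 0.075 202 xmax 0.469 p95 0.465 zmax 0.248
top 0.12 0.25 0.1 5 xmax 0.328 p95 0.327 zmax 0.246
top 0.3 0.4 0 83 xmax 0.364 p95 0.362 zmax 0.359
top 0.3 0.4 0.025 465 xmax 0.418 p95 0.408 zmax 0.400
top 0.3 0.4 0.05 802 xmax 0.417 p95 0.410 zmax 0.397
top 0.3 0.4 0.075 787 xmax 0.410 p95 0.402 zmax 0.367
top 0.3 0.4 0.1 225 xmax 0.402 p95 0.399 zmax 0.363
top 0.4 0.56 0 834 xmax 0.426 p95 0.421 zmax 0.461
top 0.4 0.56 0.025 51 xmax 0.419 p95 0.418 zmax 0.461
side 0.03 0.12 0 98 xmax 0.471 p95 0.468 zmax 0.068
side 0.03 0.12 0.025 42 xmax 0.473 p95 0.471 zmax 0.064
side 0.03 0.12 0.0
[... 274 characters left out ...]
 0.025 532 xmax 0.496 p95 0.489 zmax 0.191
side 0.12 0.25 0.05 523 xmax 0.487 p95 0.481 zmax 0.191
side 0.12 0.25 0.075 946 xmax 0.474 p95 0.465 zmax 0.249
side 0.12 0.25 0.1 2191 xmax 0.423 p95 0.417 zmax 0.250
side 0.12 0.25 0.125 283 xmax 0.415 p95 0.412 zmax 0.250
side 0.3 0.4 0 917 xmax 0.435 p95 0.431 zmax 0.400
side 0.3 0.4 0.025 673 xmax 0.428 p95 0.426 zmax 0.400
side 0.3 0.4 0.05 632 xmax 0.422 p95 0.419 zmax 0.399
side 0.3 0.4 0.075 787 xmax 0.415 p95 0.414 zmax 0.365
side 0.3 0.4 0.1 1687 xmax 0.410 p95 0.406 zmax 0.363
side 0.3 0.4 0.125 13 xmax 0.398 p95 0.398 zmax 0.324
side 0.4 0.56 0 1233 xmax 0.432 p95 0.428 zmax 0.460
side 0.4 0.56 0.025 711 xmax 0.424 p95 0.421 zmax 0.460
```

View pics/v1.png

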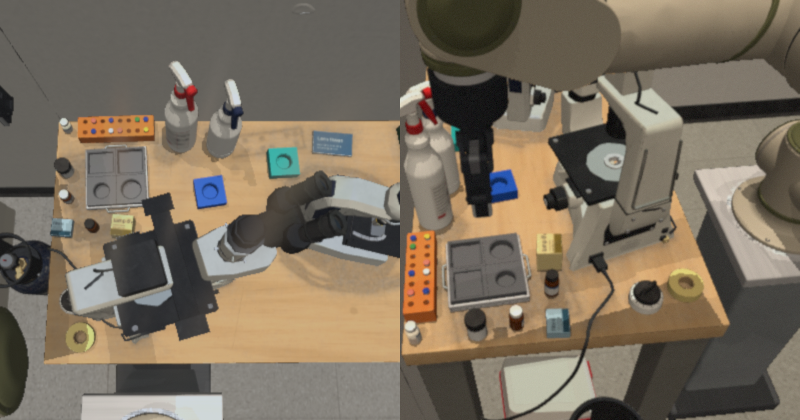

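```bash
python3 - <<'E'
from h import *
q1=np.radians(11.758)
for n in("top","side"):
    a=np.load(n+"0.npz");b=np.load(n+"1.npz"); 
    m=(b["d"]>0)&((a["d"]-b["d"]>.05)|(a["d"]==0))
    p=P(n,b["d"])[m]; s=p[:,0]*np.cos(q1)+p[:,1]*np.sin(q1); l=-p[:,0]*np.sin(q1)+p[:,1]*np.cos(q1)
    k=(p[:,2]>.3)
    print(n,m.sum())
    for s0 in np.arange(-.1,.85,.05):
        j=k&(s>s0)&(s<s0+.05)
        if j.sum()>20: print("s %.2f n%d z %.3f..%.3f lat %.3f..%.3f"%(s0,j.sum(),*np.percentile(p[j,2],[1,99]),*np.percentile(l[j],[1,99])))
E
```

```text
top 36954
s 0.25 n4201 z 0.547..0.619 lat 0.039..0.128
s 0.30 n6991 z 0.545..0.621 lat 0.038..0.124
s 0.35 n4928 z 0.549..0.621 lat 0.045..0.122
s 0.40 n4077 z 0.562..0.625 lat 0.066..0.115
s 0.45 n3549 z 0.568..0.628 lat 0.065..0.109
s 0.50 n3267 z 0.573..0.629 lat 0.057..0.105
s 0.55 n3397 z 0.564..0.659 lat 0.057..0.098
s 0.60 n4170 z 0.439..0.683 lat 0.048..0.136
s 0.65 n1641 z 0.416..0.675 lat 0.044..0.182
s 0.75 n28 z 0.316..0.424 lat -0.454..-0.219
s 0.80 n26 z 0.306..0.427 lat -0.203..0.019
side 35632
s 0.35 n3158 z 0.525..0.599 lat 0.148..0.208
s 0.40 n2741 z 0.537..0.605 lat 0.148..0.167
s 0.45 n3100 z 0.544..0.612 lat 0.149..0.167
s 0.50 n3475 z 0.548..0.617 lat 0.145..0.166
s 0.55 n4039 z 0.558..0.637 lat 0.162..0.174
s 0.60 n5149 z 0.529..0.645 lat 0.132..0.178
s 0.65 n10064 z 0.414..0.655 lat 0.128..0.185
s 0.70 n3017 z 0.460..0.656 lat 0.110..0.181
s 0.80 n37 z 0.304..0.582 lat -0.201..0.004
```

```bash
cat > clr.py <<'E'
from h import *
from scipy.optimize import least_squares
q1=np.radians(11.758)
def arm():
    L=[]
    for n in("top","side"):
        a=np.load(n+"0.npz");b=np.load(n+"1.npz")
        m=(b["d"]>0)&((a["d"]-b["d"]>.05)|(a["d"]==0)); L.append(P(n,b["d"])[m]+(np.array([.0017,.0012,0])*(1 if n=="top" else -1)))
    return np.vstack(L)
def scope():
    L=[]
    for n in("top","side"):
        a=np.load(n+"0.npz");p=P(n,a["d"])[a["d"]>0]+(np.array([.0017,.0012,0])*(1 if n=="top" else -1))
        L.append(p[(p[:,0]>.25)&(p[:,0]<.54)&(p[:,1]>-.35)&(p[:,1]<.14)&(p[:,2]>.08)&(p[:,2]<.54)])
    return np.vstack(L)
L1,A,B=.533,.3521,.1036; L2=np.hypot(A,B); d=.1174; hT=-.1043
def ik(tcp,u,h):
    T=h-hT; W=tcp+T*u
    r=np.hypot(W[0],W[1]); q=np.arctan2(W[1],W[0])-np.arcsin(d/r)
    rp=np.sqrt(r*r-d*d); z=W[2]-h; D=np.hypot(rp,z)
    if D>L1+L2: return None
    e=np.arctan2(z,rp)+np.arccos((L1**2+D*D-L2**2)/(2*L1*D))
    f=np.array([np.cos(q),np.sin(q),0]);l=np.array([-np.sin(q),np.cos(q),0]);k=np.array([0,0,1.])
    S=l*d+k*h; E=S+f*L1*np.cos(e)+k*L1*np.sin(e)
    return S,E,W,q
def seg(p,a,b):
    t=np.clip(((p-a)@(b-a))/((b-a)@(b-a)),0,1); return np.linalg.norm(p-a-t[:,None]*(b-a),axis=1)
E
python3 - <<'E'
from clr import *
p=arm(); s=p[:,0]*np.cos(q1)+p[:,1]*np.sin(q1); l=-p[:,0]*np.sin(q1)+p[:,1]*np.cos(q1)
for s0 in np.arange(.3,.7,.04):
    j=(abs(s-s0)<.006)&(p[:,2]>.5)
    if j.sum()<50: continue
    f=least_squares(lambda x:np.hypot(l[j]-x[0],p[j,2]-x[1])-x[2],[.117,.57,.05],loss="soft_l1",f_scale=.003)
    print("s %.2f n %d lat %.3f z %.3f R %.3f cost %.5f"%(s0,j.sum(),*f.x,f.cost))
sc=scope(); print(len(sc))
T={"lamp":(.5307,.0725,.04),"bottle":(.5335,.1477,.04),"canR":(.6247,.055,.06),"botR":(.6205,.1268,.06),"lampR":(.6965,.0592,.06),"filR":(.6923,.131,.055)}
for h in(.10,.12):
  for k,t in T.items():
    for tau in(0,10,20,30) if k=="lamp" else (0,):
        a=np.radians(tau);u=np.array([np.sin(a),0,np.cos(a)])
        S,E,W,q=ik(np.array(t),u,h); G=np.array(t)+.054*u
        o=[]
        for nm,x,y in(("up",S,E),("fore",E,W),("tool",G,W)):
            D=seg(sc,x,y);i=D.argmin();o.append("%s %.3f@%s"%(nm,D[i],np.round(sc[i],2)))
        print(h,k,tau,"q1 %.0f"%np.degrees(q),"E",np.round(E,2),"W",np.round(W,2),*o)
E
```

```text
s 0.30 n 1759 lat 0.089 z 0.569 R 0.053 cost 0.00852
s 0.34 n 1589 lat 0.090 z 0.565 R 0.053 cost 0.00845
s 0.38 n 2027 lat 0.117 z 0.567 R 0.051 cost 0.03133
s 0.42 n 1632 lat 0.115 z 0.573 R 0.048 cost 0.00065
s 0.46 n 1613 lat 0.115 z 0.577 R 0.049 cost 0.00062
s 0.50 n 1609 lat 0.115 z 0.579 R 0.049 cost 0.00061
s 0.54 n 1617 lat 0.114 z 0.581 R 0.048 cost 0.00264
s 0.58 n 1797 lat 0.114 z 0.603 R 0.062 cost 0.01006
s 0.62 n 1941 lat 0.111 z 0.618 R 0.064 cost 0.01761
s 0.66 n 2304 lat 0.102 z 0.606 R 0.078 cost 0.06635
47047
0.1 lamp 0 q1 -5 E [0.31 0.09 0.54] W [0.53 0.07 0.24] up 0.116@[0.37 0.02 0.46] fore 0.026@[0.4  0.07 0.38] tool 0.048@[0.48 0.06 0.18]
0.1 lamp 10 q1 -5 E [0.33 0.09 0.52] W [0.57 0.07 0.24] up 0.099@[0.37 0.02 0.46] fore 0.040@[0.4  0.06 0.39] tool 0.068@[0.47 0.07 0.08]
0.1 lamp 20 q1 -4 E [0.36 0.09 0.5 ] W [0.6  0.07 0.23] up 0.082@[0.37 0.02 0.46] fore 0.049@[0.4  0.06 0.4 ] tool 0.077@[0.47 0.07 0.08]
0.1 lamp 30 q1 -4 E [0.38 0.09 0.48] W [0.63 0.07 0.22] up 0.056@[0.34 0.09 0.36] fore 0.054@[0.41 0.03 0.44] tool 0.085@[0.47 0.07 0.08]
0.1 bottle 0 
[... 1228 characters left out ...]
.08]
0.12 bottle 0 q1 3 E [0.31 0.13 0.55] W [0.53 0.15 0.26] up 0.145@[0.34 0.1  0.36] fore 0.055@[0.4  0.11 0.36] tool 0.085@[0.46 0.1  0.08]
0.12 canR 0 q1 -6 E [0.35 0.08 0.53] W [0.62 0.06 0.28] up 0.086@[0.37 0.02 0.46] fore 0.043@[0.42 0.03 0.45] tool 0.131@[ 0.52 -0.02  0.08]
0.12 botR 0 q1 1 E [0.34 0.12 0.53] W [0.62 0.13 0.28] up 0.108@[0.34 0.1  0.36] fore 0.088@[0.4  0.11 0.36] tool 0.151@[0.48 0.07 0.18]
0.12 lampR 0 q1 -5 E [0.39 0.08 0.49] W [0.7  0.06 0.28] up 0.056@[0.34 0.09 0.36] fore 0.051@[0.42 0.03 0.45] tool 0.194@[ 0.52 -0.02  0.08]
0.12 filR 0 q1 1 E [0.39 0.13 0.48] W [0.69 0.13 0.28] up 0.064@[0.34 0.1  0.36] fore 0.093@[0.42 0.03 0.45] tool 0.220@[0.48 0.07 0.18]
```

```bash
python3 - <<'E'
from clr import *
sc=scope(); h=.115
T={"can":(.6786,.22,.04),"canR":(.6247,.055,.055),"bottle":(.5335,.1477,.04),"botR":(.6205,.1268,.06),"lamp":(.5307,.0725,.04),"lampR":(.6965,.0592,.06),"fil":(.532,.2225,.03),"filR":(.6923,.131,.053)}
for k,t in T.items():
    for tau in(15,25,35):
        a=np.radians(tau);u=np.array([0,np.sin(a),np.cos(a)])
        S,E,W,q=ik(np.array(t),u,h); G=np.array(t)+.054*u
        o=[]
        for nm,x,y in(("up",S,E),("fore",E,W),("tool",G,W)):
            D=seg(sc,x,y);i=D.argmin();o.append("%s %.3f@%s"%(nm,D[i],np.round(sc[i],2)))
        print(k,tau,"q1 %.0f"%np.degrees(q),"E",np.round(E,2),"W",np.round(W,2),*o)
# near-lamp obstacle detail: points x .46-.505 , y .02-.14, z>.02
for n in("top","side"):
    a=np.load(n+"0.npz");p=P(n,a["d"])[a["d"]>0]+(np.array([.0017,.0012,0])*(1 if n=="top" else -1))
    for y in np.arange(.03,.14,.015):
        q=p[(p[:,0]>.44)&(p[:,0]<.503)&(abs(p[:,1]-y)<.0075)&(p[:,2]>.015)]
        print(n,"y %.3f"%y,[ (round(z,2),round(float(np.percentile(r[:,0],97)),3),len(r)) for z in(.015,.045,.075,.105,.15) for r in[q[(q[:,2]>z)&(q[:,2]<z+.03)]] if len(r)>3])
E
```

```text
can 15 q1 13 E [0.38 0.21 0.45] W [0.68 0.28 0.25] up 0.101@[0.34 0.1  0.35] fore 0.124@[0.4  0.11 0.36] tool 0.253@[0.46 0.1  0.08]
can 25 q1 16 E [0.38 0.23 0.43] W [0.68 0.31 0.24] up 0.112@[0.34 0.1  0.35] fore 0.135@[0.39 0.12 0.35] tool 0.258@[0.46 0.1  0.08]
can 35 q1 18 E [0.38 0.25 0.41] W [0.68 0.35 0.22] up 0.122@[0.34 0.11 0.32] fore 0.145@[0.39 0.12 0.35] tool 0.262@[0.46 0.1  0.08]
canR 15 q1 -1 E [0.35 0.11 0.51] W [0.62 0.11 0.27] up 0.094@[0.34 0.1  0.36] fore 0.080@[0.4  0.07 0.38] tool 0.137@[ 0.52 -0.02  0.08]
canR 25 q1 3 E [0.36 0.13 0.5 ] W [0.62 0.15 0.25] up 0.093@[0.34 0.1  0.36] fore 0.082@[0.4  0.11 0.36] tool 0.143@[ 0.52 -0.02  0.08]
canR 35 q1 6 E [0.36 0.15 0.49] W [0.62 0.18 0.23] up 0.091@[0.34 0.1  0.36] fore 0.086@[0.4  0.11 0.36] tool 0.148@[ 0.52 -0.02  0.08]
bottle 15 q1 9 E [0.3  0.17 0.54] W [0.53 0.2  0.25] up 0.148@[0.34 0.1  0.36] fore 0.082@[0.4  0.12 0.35] tool 0.093@[0.46 0.1  0.08]
bottle 25 q1 13 E [0.31 0.19 0.52] W [0.53 0.24 0.24] up 0.150@[0.34 0.1  0.36] fore 0.104@[0.4  0.12 0.35] tool 0.098@[0.46 0.1  0.08]
bottle 35 q1 16 E [0.
[... 2159 characters left out ...]
p y 0.045 [(0.15, 0.49, 20)]
top y 0.060 [(0.15, 0.484, 16)]
top y 0.075 []
top y 0.090 [(0.15, 0.444, 5)]
top y 0.105 []
top y 0.120 []
top y 0.135 []
side y 0.030 [(0.01, 0.475, 20), (0.15, 0.493, 35)]
side y 0.045 [(0.15, 0.489, 41)]
side y 0.060 [(0.04, 0.484, 15), (0.07, 0.474, 33), (0.1, 0.465, 41), (0.15, 0.485, 40)]
side y 0.075 [(0.01, 0.492, 57), (0.04, 0.482, 67), (0.07, 0.473, 74), (0.1, 0.462, 72), (0.15, 0.471, 29)]
side y 0.090 [(0.01, 0.489, 52), (0.04, 0.478, 121), (0.07, 0.468, 120), (0.1, 0.458, 113), (0.15, 0.463, 94)]
side y 0.105 [(0.01, 0.487, 233), (0.04, 0.473, 107), (0.07, 0.463, 67), (0.1, 0.455, 19)]
side y 0.120 [(0.01, 0.447, 38)]
side y 0.135 [(0.01, 0.443, 7)]
```

step_arm([
  {"xyz":[0,0,0.19],"turn":[0,0,0.982],"gripper":0.5},
  {"xyz":[0,0,0.19],"turn":[0,0,0.982],"gripper":0.5},
  {"xyz":[0,0,0.19],"turn":[0,0,0.982],"gripper":0.5},
  {"xyz":[0,0,0.19],"turn":[0,0,0.982],"gripper":0.5},
  {"xyz":[0,0,0.19],"turn":[0,0,0.982],"gripper":0.5},
  {"xyz":[0,0,0.19],"turn":[0,0,0.982],"gripper":0.5},
  {"xyz":[0,0,0.19],"turn":[0,0,0.982],"gripper":0.5},
  {"xyz":[0,0,0.19],"turn":[0,0,0.982],"gripper":0.5},
  {"xyz":[0,0,0.19],"turn":[0,0,0.982],"gripper":0.5},
  {"xyz":[0,0,0.19],"turn":[0,0,0.982],"gripper":0.5},
  {"xyz":[0,0,0.19],"turn":[0,0,0.982],"gripper":0.5},
  {"xyz":[0,0,0.19],"turn":[0,0,0.982],"gripper":0.5},
  {"xyz":[0,0,0.19],"turn":[0,0,0.982],"gripper":0.5},
  {"xyz":[0,0,0.19],"turn":[0,0,0.982],"gripper":0.5},
  {"xyz":[0,0,0.19],"turn":[0,0,0.982],"gripper":0.5},
  {"xyz":[0,0,0.19],"turn":[0,0,0.982],"gripper":0.5},
  {"xyz":[0,0,0.19],"turn":[0,0,0.982],"gripper":0.5},
  {"xyz":[0,0,0.19],"turn":[0,0,0.982],"gripper":0.5},
  {"xyz":[0,0,0.19],"turn":[0,0,0.982],"gripper":0.5},
  {"xyz":[0,0,0.19],"turn":[0,0,0.982],"gripper":0.5},
])

```text
time_s: 3.7
position: [0.6301, 0.2532, 0.2577]
tool_rot: [[1.0, -0.003, -0.001], [-0.003, -1.0, -0.0], [-0.001, 0.0, -1.0]]
ft_force: [-0.2, 0.1, 0.3]
grip_width: 0.0642
```

step_arm([
  {"xyz":[0.167,0,0],"turn":[-0.935,0,0],"gripper":0.5},
  {"xyz":[0.167,0,0],"turn":[-0.935,0,0],"gripper":0.5},
  {"xyz":[0.167,0,0],"turn":[-0.935,0,0],"gripper":0.5},
  {"xyz":[0.167,0,0],"turn":[-0.935,0,0],"gripper":0.5},
  {"xyz":[0.167,0,0],"turn":[-0.935,0,0],"gripper":0.5},
  {"xyz":[0.167,0,0],"turn":[-0.935,0,0],"gripper":0.5},
  {"xyz":[0.167,0,0],"turn":[-0.935,0,0],"gripper":0.5},
  {"xyz":[0,0,0],"turn":[0,0,0],"gripper":0.5},
  {"xyz":[0,0,0],"turn":[0,0,0],"gripper":0.5},
])

```text
time_s: 4.45
position: [0.6771, 0.2538, 0.257]
tool_rot: [[1.0, 0.002, -0.001], [0.002, -0.867, -0.499], [-0.002, 0.499, -0.867]]
ft_force: [-0.3, -0.2, -0.1]
grip_width: 0.0639
```

```bash
python3 - <<'E'
from clr import *
s=env.observe(); q=np.radians(s["q"]); print(s["time_s"],np.round(s["q"],2),s["position"],np.round(s["tool_rot"],3),s["grip_width"])
th=q[1]+q[2]; rp=L1*np.sin(q[1])+A*np.sin(th)+B*np.cos(th); zz=L1*np.cos(q[1])+A*np.cos(th)-B*np.sin(th)
f=np.array([np.cos(q[0]),np.sin(q[0])]);l=np.array([-f[1],f[0]])
W=f*rp+l*d; tz=s["tool_rot"][:,2]
print("W",W,"T from y:",(W[1]-s["position"][1])/-tz[1],"x res",W[0]-s["position"][0])
T=(W[1]-s["position"][1])/-tz[1]; print("h",hT+T, "z check",s["position"][2]-T*tz[2]-zz)
sc=scope();h=.1
E
```

```text
4.45 [ 20.09  48.03  29.61 -30.03 110.7   11.22] [0.67705605 0.25380447 0.25699498] [[ 1.     0.002 -0.001]
 [ 0.002 -0.867 -0.499]
 [-0.002  0.499 -0.867]] 0.06385567013768874
W [0.6757153  0.37208586] T from y: 0.2371753767928066 x res -0.0013407493903959677
h 0.1328753767928066 z check 0.13200159090735575
```

step_arm([
  {"xyz":[0.04,0.73,0.42],"turn":[0,0,0],"gripper":0.5},
  {"xyz":[0,-0.38,0.66],"turn":[0,0,0],"gripper":0.5},
  {"xyz":[0,-0.38,0.66],"turn":[0,0,0],"gripper":0.5},
  {"xyz":[0,-0.38,0.66],"turn":[0,0,0],"gripper":0.5},
  {"xyz":[0,-0.38,0.66],"turn":[0,0,0],"gripper":0.5},
  {"xyz":[0,-0.38,0.66],"turn":[0,0,0],"gripper":0.5},
  {"xyz":[0,-0.38,0.66],"turn":[0,0,0],"gripper":0.5},
  {"xyz":[0,-0.38,0.66],"turn":[0,0,0],"gripper":0.5},
  {"xyz":[0,0,0],"turn":[0,0,0],"gripper":0.5},
  {"xyz":[0,0,0],"turn":[0,0,0],"gripper":0.5},
])

```text
time_s: 5.28
position: [0.6784, 0.2184, 0.0452]
tool_rot: [[1.0, 0.0, -0.002], [-0.001, -0.866, -0.499], [-0.002, 0.499, -0.866]]
ft_force: [-0.1, 0.1, 1.4]
grip_width: 0.064
```

```bash
python3 - <<'E'
from h import *
s=env.observe(); print(s["time_s"],np.round(s["q"],2),s["position"],s["ft_force"])
a,_=snap("side","side2.npz")
cv2.imwrite("pics/v2.png",cv2.resize(a[:360,100:400],None,fx=1.66,fy=1.66)[:,:,::-1])
E
```

```text
5.2833 [ 17.52  54.45  50.6  -28.49  85.52  22.49] [0.67843899 0.21844147 0.04521393] [-0.13800302  0.1319497   1.3960682 ]
```

View pics/v2.png

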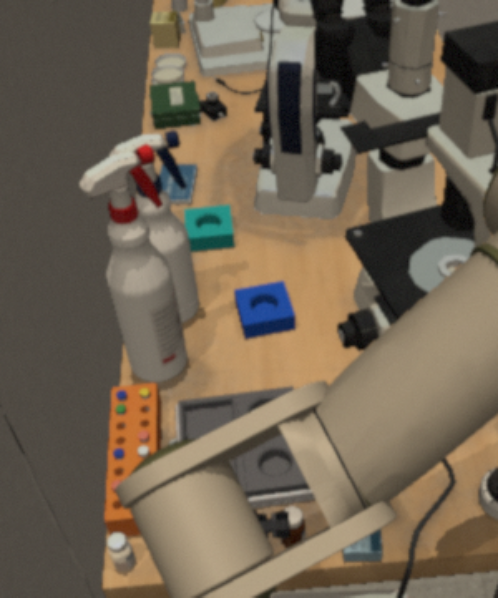

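step_arm([
  {"xyz":[0,0,0],"turn":[0,0,0],"gripper":-1},
  {"xyz":[0,0,0],"turn":[0,0,0],"gripper":-1},
  {"xyz":[0,0,0],"turn":[0,0,0],"gripper":-1},
  {"xyz":[0,0,0],"turn":[0,0,0],"gripper":-1},
  {"xyz":[0,0,0],"turn":[0,0,0],"gripper":-1},
  {"xyz":[0,0,0],"turn":[0,0,0],"gripper":-1},
], squeeze=35)

```text
time_s: 5.83
position: [0.6798, 0.2193, 0.0479]
tool_rot: [[1.0, -0.002, 0.004], [0.0, -0.866, -0.499], [0.004, 0.499, -0.866]]
ft_force: [-0.1, 0.8, 7.2]
grip_width: 0.0372
```

step_arm([
  {"xyz":[0,0.374,-0.65],"turn":[0,0,0],"gripper":-1},
  {"xyz":[0,0.374,-0.65],"turn":[0,0,0],"gripper":-1},
  {"xyz":[0,0.374,-0.65],"turn":[0,0,0],"gripper":-1},
  {"xyz":[0,0.374,-0.65],"turn":[0,0,0],"gripper":-1},
  {"xyz":[-0.225,0.596,0.343],"turn":[0,0,0],"gripper":-1},
  {"xyz":[-0.225,0.596,0.343],"turn":[0,0,0],"gripper":-1},
  {"xyz":[-0.225,0.596,0.343],"turn":[0,0,0],"gripper":-1},
  {"xyz":[-0.225,0.596,0.343],"turn":[0,0,0],"gripper":-1},
  {"xyz":[-0.225,0.596,0.343],"turn":[0,0,0],"gripper":-1},
  {"xyz":[-0.225,0.596,0.343],"turn":[0,0,0],"gripper":-1},
  {"xyz":[0,0,0],"turn":[0,0,0],"gripper":-1},
  {"xyz":[0,0,0],"turn":[0,0,0],"gripper":-1},
])

```text
time_s: 6.83
position: [0.6248, 0.053, 0.1665]
tool_rot: [[1.0, -0.002, 0.0], [-0.002, -0.866, -0.5], [0.001, 0.5, -0.866]]
ft_force: [-0.2, 0.7, -0.1]
grip_width: 0.0376
```

```bash
python3 - <<'E'
from h import *
s=env.observe(); print(s["time_s"],np.round(s["q"],2),s["position"],s["ft_force"],s["grip_width"])
a,_=snap("side","side3.npz"); b,_=snap("top","top3.npz")
cv2.imwrite("pics/v3.png",np.hstack([cv2.resize(b[100:250,130:280],None,fx=2.66,fy=2.66),cv2.resize(a[200:350,170:320],None,fx=2.66,fy=2.66)])[:,:,::-1])
E
```

```text
6.8333 [  4.96  36.93  67.35 -30.35  80.09  11.59] [0.62482973 0.05300755 0.16654429] [-0.15999643  0.71567697 -0.11910658] 0.0375690374564532
```

View pics/v3.png

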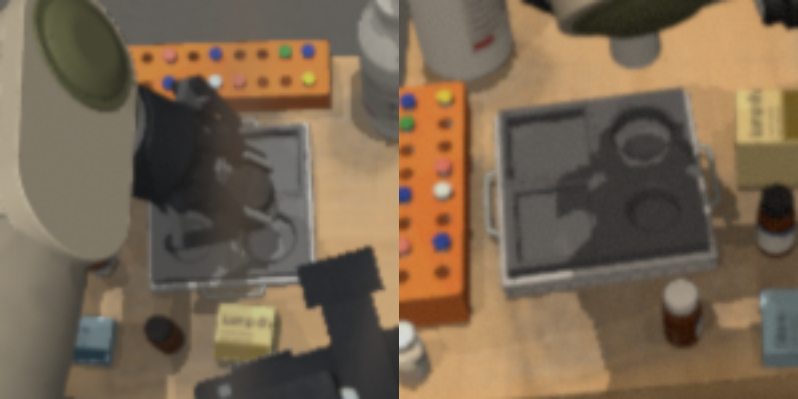

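step_arm([
  {"xyz":[0,-0.31,0.518],"turn":[0,0,0],"gripper":-1},
  {"xyz":[0,-0.31,0.518],"turn":[0,0,0],"gripper":-1},
  {"xyz":[0,-0.31,0.518],"turn":[0,0,0],"gripper":-1},
  {"xyz":[0,-0.31,0.518],"turn":[0,0,0],"gripper":-1},
  {"xyz":[0,-0.025,0.043],"turn":[0,0,0],"gripper":-1},
  {"xyz":[0,-0.025,0.043],"turn":[0,0,0],"gripper":-1},
  {"xyz":[0,-0.025,0.043],"turn":[0,0,0],"gripper":-1},
  {"xyz":[0,0,0],"turn":[0,0,0],"gripper":-1},
])

```text
time_s: 7.6
position: [0.6257, 0.056, 0.064]
tool_rot: [[1.0, -0.0, 0.002], [0.001, -0.866, -0.5], [0.002, 0.5, -0.866]]
ft_force: [0.2, -0.4, -0.5]
grip_width: 0.0373
```

step_arm([
  {"xyz":[0,-0.02,0.04],"turn":[0,0,0],"gripper":-1},
  {"xyz":[0,-0.015,0.02],"turn":[0,0,0],"gripper":-1},
  {"xyz":[0,0,0],"turn":[0,0,0],"gripper":-1},
])

```text
time_s: 7.85
position: [0.6251, 0.0556, 0.0605]
tool_rot: [[1.0, -0.0, 0.001], [0.0, -0.866, -0.5], [0.001, 0.5, -0.866]]
ft_force: [0.6, -0.6, -0.6]
grip_width: 0.0377
```

step_arm([
  {"xyz":[0,-0.015,0.025],"turn":[0,0,0],"gripper":-1},
  {"xyz":[0,0,0],"turn":[0,0,0],"gripper":0.2},
  {"xyz":[0,0,0],"turn":[0,0,0],"gripper":0.2},
  {"xyz":[0,0,0],"turn":[0,0,0],"gripper":0.2},
  {"xyz":[0,0,0],"turn":[0,0,0],"gripper":0.2},
])

```text
time_s: 8.27
position: [0.625, 0.0556, 0.0588]
tool_rot: [[1.0, 0.0, 0.0], [0.0, -0.866, -0.5], [0.0, 0.5, -0.866]]
ft_force: [-0.3, 0.3, -0.2]
grip_width: 0.0513
```

step_arm([
  {"xyz":[0,0.374,-0.65],"turn":[0,0,0],"gripper":0.2},
  {"xyz":[0,0.374,-0.65],"turn":[0,0,0],"gripper":0.2},
  {"xyz":[0,0.374,-0.65],"turn":[0,0,0],"gripper":0.2},
  {"xyz":[0,0.374,-0.65],"turn":[0,0,0],"gripper":0.2},
  {"xyz":[-0.572,-0.5,-0.287],"turn":[0,0,0],"gripper":0.2},
  {"xyz":[-0.572,-0.5,-0.287],"turn":[0,0,0],"gripper":0.2},
  {"xyz":[-0.572,-0.5,-0.287],"turn":[0,0,0],"gripper":0.2},
  {"xyz":[-0.572,-0.5,-0.287],"turn":[0,0,0],"gripper":0.2},
  {"xyz":[0,0,0],"turn":[0,0,0],"gripper":0.2},
  {"xyz":[0,0,0],"turn":[0,0,0],"gripper":0.2},
])

```text
time_s: 9.1
position: [0.5329, 0.1491, 0.1789]
tool_rot: [[1.0, 0.002, 0.002], [0.003, -0.866, -0.5], [0.0, 0.5, -0.866]]
ft_force: [-0.3, -0.8, 0.1]
grip_width: 0.0514
```

```bash
python3 - <<'E'
from h import *
s=env.observe(); print(s["time_s"],np.round(s["q"],2),s["position"],s["ft_force"],s["grip_width"])
a,d=snap("side","side4.npz"); b,d2=snap("top","top4.npz")
cv2.imwrite("pics/v4.png",np.hstack([cv2.resize(b[100:250,130:280],None,fx=2.66,fy=2.66),cv2.resize(a[200:350,170:320],None,fx=2.66,fy=2.66)])[:,:,::-1])
E
```

```text
9.1 [ 15.38  31.47  75.85 -29.13  82.38  21.66] [0.53290509 0.14908376 0.17891084] [-0.26835353 -0.76385797  0.14766635] 0.05137473468450728
```

View pics/v4.png

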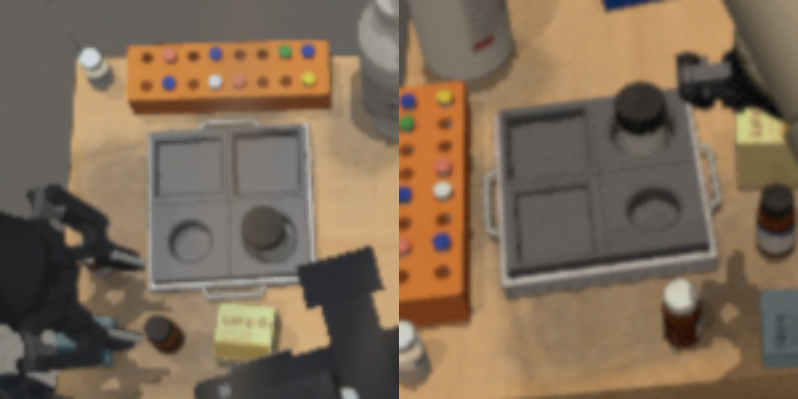

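step_arm([
  {"xyz":[0.015,-0.3,0.6],"turn":[0,0,0],"gripper":0.2},
  {"xyz":[0,-0.334,0.581],"turn":[0,0,0],"gripper":0.2},
  {"xyz":[0,-0.334,0.581],"turn":[0,0,0],"gripper":0.2},
  {"xyz":[0,-0.334,0.581],"turn":[0,0,0],"gripper":0.2},
  {"xyz":[0,-0.334,0.581],"turn":[0,0,0],"gripper":0.2},
  {"xyz":[0,0,0],"turn":[0,0,0],"gripper":0.2},
  {"xyz":[0,0,0],"turn":[0,0,0],"gripper":-1},
  {"xyz":[0,0,0],"turn":[0,0,0],"gripper":-1},
  {"xyz":[0,0,0],"turn":[0,0,0],"gripper":-1},
  {"xyz":[0,0,0],"turn":[0,0,0],"gripper":-1},
  {"xyz":[0,0,0],"turn":[0,0,0],"gripper":-1},
  {"xyz":[0,0,0],"turn":[0,0,0],"gripper":-1},
], squeeze=30)

```text
time_s: 10.2
position: [0.5347, 0.1463, 0.0459]
tool_rot: [[1.0, -0.001, 0.002], [0.001, -0.866, -0.5], [0.002, 0.5, -0.866]]
ft_force: [-0.1, 0.4, 6.3]
grip_width: 0.0267
```

step_arm([
  {"xyz":[0,0.374,-0.65],"turn":[0,0,0],"gripper":-1},
  {"xyz":[0,0.374,-0.65],"turn":[0,0,0],"gripper":-1},
  {"xyz":[0,0.374,-0.65],"turn":[0,0,0],"gripper":-1},
  {"xyz":[0,0.374,-0.65],"turn":[0,0,0],"gripper":-1},
  {"xyz":[0.717,0.152,0.0875],"turn":[0,0,0],"gripper":-1},
  {"xyz":[0.717,0.152,0.0875],"turn":[0,0,0],"gripper":-1},
  {"xyz":[0.717,0.152,0.0875],"turn":[0,0,0],"gripper":-1},
  {"xyz":[0,0,0],"turn":[0,0,0],"gripper":-1},
  {"xyz":[0,0,0],"turn":[0,0,0],"gripper":-1},
])

```text
time_s: 10.95
position: [0.6206, 0.1248, 0.164]
tool_rot: [[1.0, -0.0, -0.001], [-0.001, -0.866, -0.5], [-0.001, 0.5, -0.866]]
ft_force: [-0.3, -0.2, -0.4]
grip_width: 0.0268
```

```bash
python3 - <<'E'
from h import *
s=env.observe(); print(s["time_s"],np.round(s["q"],2),s["position"],s["ft_force"],s["grip_width"])
a,d=snap("side","side5.npz"); b,d2=snap("top","top5.npz")
cv2.imwrite("pics/v5.png",np.hstack([cv2.resize(b[100:250,130:280],None,fx=2.66,fy=2.66),cv2.resize(a[200:350,170:320],None,fx=2.66,fy=2.66)])[:,:,::-1])
E
```

```text
10.95 [ 11.32  38.87  63.83 -29.48  84.61  16.1 ] [0.62060406 0.12484362 0.16402916] [-0.27574551 -0.20206159 -0.4221795 ] 0.026756971017991776
```

View pics/v5.png

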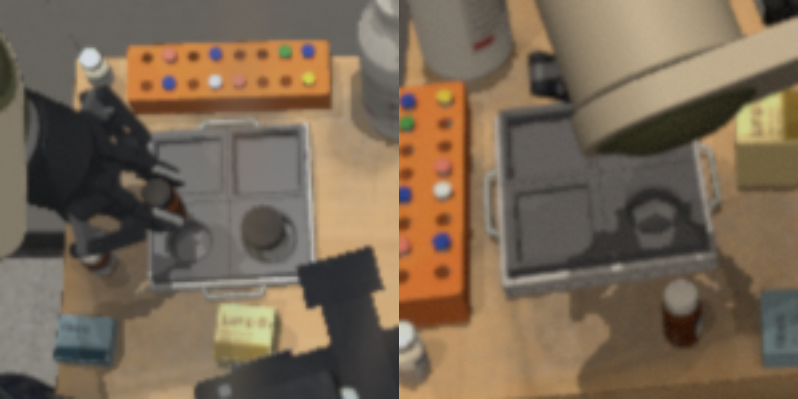

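step_arm([
  {"xyz":[0,-0.31,0.52],"turn":[0,0,0],"gripper":-1},
  {"xyz":[0,-0.305,0.53],"turn":[0,0,0],"gripper":-1},
  {"xyz":[0,-0.305,0.53],"turn":[0,0,0],"gripper":-1},
  {"xyz":[0,-0.305,0.53],"turn":[0,0,0],"gripper":-1},
  {"xyz":[0,-0.025,0.043],"turn":[0,0,0],"gripper":-1},
  {"xyz":[0,-0.025,0.043],"turn":[0,0,0],"gripper":-1},
  {"xyz":[0,-0.025,0.043],"turn":[0,0,0],"gripper":-1},
  {"xyz":[0,0,0],"turn":[0,0,0],"gripper":-1},
])

```text
time_s: 11.72
position: [0.6205, 0.1259, 0.0625]
tool_rot: [[1.0, -0.001, 0.002], [0.001, -0.866, -0.5], [0.002, 0.5, -0.866]]
ft_force: [0.3, -0.5, -0.3]
grip_width: 0.0269
```

step_arm([
  {"xyz":[0,-0.02,0.04],"turn":[0,0,0],"gripper":-1},
  {"xyz":[0,-0.02,0.04],"turn":[0,0,0],"gripper":-1},
  {"xyz":[0,0,0],"turn":[0,0,0],"gripper":-1},
  {"xyz":[0,0,0],"turn":[0,0,0],"gripper":0},
  {"xyz":[0,0,0],"turn":[0,0,0],"gripper":0},
  {"xyz":[0,0,0],"turn":[0,0,0],"gripper":0},
  {"xyz":[0,0,0],"turn":[0,0,0],"gripper":0},
  {"xyz":[0,0.374,-0.65],"turn":[0,0,0],"gripper":0},
  {"xyz":[0,0.374,-0.65],"turn":[0,0,0],"gripper":0},
  {"xyz":[0,0.374,-0.65],"turn":[0,0,0],"gripper":0},
  {"xyz":[0,0.374,-0.65],"turn":[0,0,0],"gripper":0},
])

```text
time_s: 12.63
position: [0.6199, 0.1256, 0.1788]
tool_rot: [[1.0, 0.001, -0.0], [0.0, -0.866, -0.5], [-0.0, 0.5, -0.866]]
ft_force: [0.5, 0.4, -0.8]
grip_width: 0.0428
```

```bash
python3 - <<'E'
from clr import *
import clr
sc=scope(); h=.1325
def Eu(S,E,q):  # upper arm shifted laterally
    l=np.array([-np.sin(q),np.cos(q),0]); return S-l*.028,E-l*.028
for k,t,psi in(("lamp",(.531,.083,.052),-4.7),("lampR",(.6957,.0707,.068),3.4),("lampUp",(.531,.083,.17),-4.7),("lampRUp",(.6957,.0707,.15),3.4),("filR",(.6923,.131,.053),3.4)):
    for be in(25,30,35,40,45):
        a=np.radians(be);p=np.radians(psi);u=np.array([-np.sin(p)*np.sin(a),np.cos(p)*np.sin(a),np.cos(a)])
        S,E,W,q=ik(np.array(t),u,h); G=np.array(t)+.054*u; S2,E2=Eu(S,E,q); o=[]
        for nm,x,y in(("up",S2,E2),("fore",E,W),("tool",G,W)):
            D=seg(sc,x,y);i=D.argmin();o.append("%s %.3f@%s"%(nm,D[i],np.round(sc[i],2)))
        print(k,be,"q1 %.0f"%np.degrees(q),*o)
for n in("top","side"):
    im,dd=snap(n,n+"6.npz"); p=P(n,dd)+(np.array([.0017,.0012,0])*(1 if n=="top" else -1))
    hsv=cv2.cvtColor(im,cv2.COLOR_RGB2HSV)
    m=(dd>0)&(p[...,2]>.049)&(p[...,2]<.062)&(p[...,0]>.48)&(p[...,0]<.58)&(p[...,1]>.03)&(p[...,1]<.11)
    r=cv2.minAreaRect(np.float32(p[m][:,:2]*1000)); print(n,m.sum(),r)
    cv2.imwrite(f"pics/v6{n}.png",im[:,:,::-1])
a=cv2.imread("pics/v6side.png")[200:350,200:350]; b=cv2.imread("pics/v6top.png")[100:250,130:280]
cv2.imwrite("pics/v6.png",np.hstack([cv2.resize(b,(400,400)),cv2.resize(a,(400,400))]))
E
```

```text
lamp 25 q1 7 up 0.140@[0.34 0.1  0.36] fore 0.078@[0.4  0.11 0.36] tool 0.070@[0.47 0.08 0.08]
lamp 30 q1 9 up 0.136@[0.34 0.1  0.36] fore 0.087@[0.4  0.11 0.36] tool 0.071@[0.47 0.08 0.08]
lamp 35 q1 10 up 0.131@[0.34 0.1  0.36] fore 0.096@[0.4  0.12 0.35] tool 0.072@[0.47 0.09 0.08]
lamp 40 q1 12 up 0.126@[0.34 0.1  0.36] fore 0.105@[0.4  0.12 0.35] tool 0.073@[0.47 0.09 0.08]
lamp 45 q1 13 up 0.121@[0.34 0.1  0.36] fore 0.113@[0.4  0.12 0.35] tool 0.074@[0.47 0.09 0.08]
lampR 25 q1 4 up 0.065@[0.34 0.1  0.36] fore 0.107@[0.4  0.11 0.36] tool 0.209@[ 0.52 -0.02  0.08]
lampR 30 q1 6 up 0.063@[0.34 0.1  0.36] fore 0.108@[0.4  0.11 0.36] tool 0.211@[ 0.52 -0.02  0.08]
lampR 35 q1 7 up 0.062@[0.34 0.1  0.36] fore 0.109@[0.4  0.11 0.36] tool 0.212@[ 0.52 -0.02  0.08]
lampR 40 q1 9 up 0.061@[0.34 0.1  0.36] fore 0.111@[0.4  0.11 0.36] tool 0.214@[ 0.52 -0.02  0.08]
lampR 45 q1 10 up 0.061@[0.34 0.1  0.35] fore 0.113@[0.4  0.11 0.36] tool 0.215@[ 0.52 -0.02  0.08]
lampUp 25 q1 7 up 0.196@[0.36 0.02 0.46] fore 0.119@[0.4  0.11 0.36] tool 0.074@[0.47 0.08 0.19]
lampUp 30 q1 9 up 0.193@[0.34
[... 846 characters left out ...]
 0.18]
filR 25 q1 9 up 0.069@[0.34 0.1  0.36] fore 0.117@[0.4  0.11 0.36] tool 0.233@[0.47 0.08 0.08]
filR 30 q1 11 up 0.071@[0.34 0.1  0.35] fore 0.121@[0.4  0.11 0.36] tool 0.234@[0.47 0.08 0.08]
filR 35 q1 12 up 0.073@[0.34 0.1  0.35] fore 0.125@[0.4  0.11 0.36] tool 0.235@[0.47 0.08 0.08]
filR 40 q1 13 up 0.075@[0.34 0.1  0.35] fore 0.129@[0.4  0.11 0.36] tool 0.236@[0.47 0.09 0.08]
filR 45 q1 15 up 0.078@[0.34 0.1  0.35] fore 0.132@[0.39 0.12 0.35] tool 0.237@[0.47 0.09 0.08]
top 445 ((530.2249145507812, 72.41934967041016), (50.08517074584961, 51.37185287475586), 85.01109313964844)
side 554 ((517.5752563476562, 73.155517578125), (52.53711700439453, 74.92407989501953), 86.21736907958984)
```

View pics/v6.png

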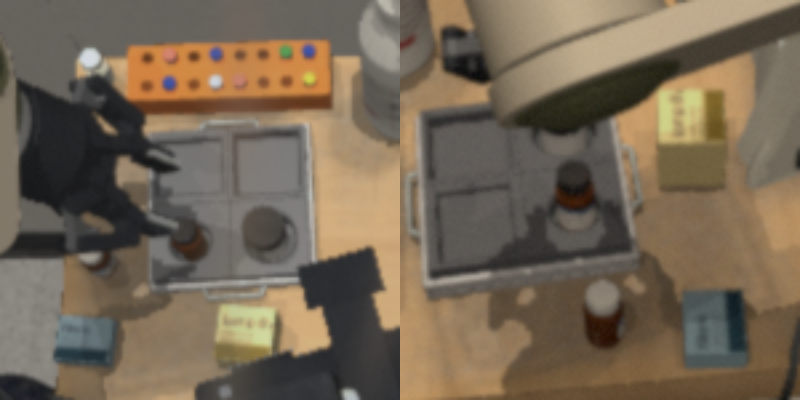

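step_arm([
  {"xyz":[-0.725,0.293,0.169],"turn":[0,0,0],"gripper":0.38},
  {"xyz":[-0.725,0.293,0.169],"turn":[0,0,0],"gripper":0.38},
  {"xyz":[-0.725,0.293,0.169],"turn":[0,0,0],"gripper":0.38},
  {"xyz":[0,0,0],"turn":[0,-0.52,0.91],"gripper":0.38},
  {"xyz":[0,0,0],"turn":[0,0,0],"gripper":0.38},
  {"xyz":[0,-0.325,0.563],"turn":[0,0,0],"gripper":0.38},
  {"xyz":[0,-0.325,0.563],"turn":[0,0,0],"gripper":0.38},
  {"xyz":[0,-0.325,0.563],"turn":[0,0,0],"gripper":0.38},
  {"xyz":[0,0,0],"turn":[0,0,0],"gripper":0.38},
  {"xyz":[0,0,0],"turn":[0,0,0],"gripper":0.38},
])

```text
time_s: 13.57
position: [0.5337, 0.0851, 0.0989]
tool_rot: [[0.997, -0.07, -0.042], [-0.082, -0.863, -0.499], [-0.001, 0.5, -0.866]]
ft_force: [1.0, -0.4, -0.5]
grip_width: 0.0589
```

```bash
python3 - <<'E'
from h import *
s=env.observe(); print(s["time_s"],np.round(s["q"],2),s["position"],np.round(s["tool_rot"],3),s["ft_force"],s["grip_width"])
a,d=snap("side","side7.npz"); b,d2=snap("top","top7.npz")
cv2.imwrite("pics/v7.png",np.hstack([cv2.resize(b[170:270,170:270],(400,400),interpolation=2),cv2.resize(a[180:300,240:360],(400,400),interpolation=2)])[:,:,::-1])
E
```

```text
13.5667 [  8.9   35.63  83.6  -30.86  71.37  26.4 ] [0.5337366  0.08512075 0.09894061] [[ 0.997 -0.07  -0.042]
 [-0.082 -0.863 -0.499]
 [-0.001  0.5   -0.866]] [ 1.02448937 -0.41964858 -0.52384983] 0.05890756304293148
```

View pics/v7.png

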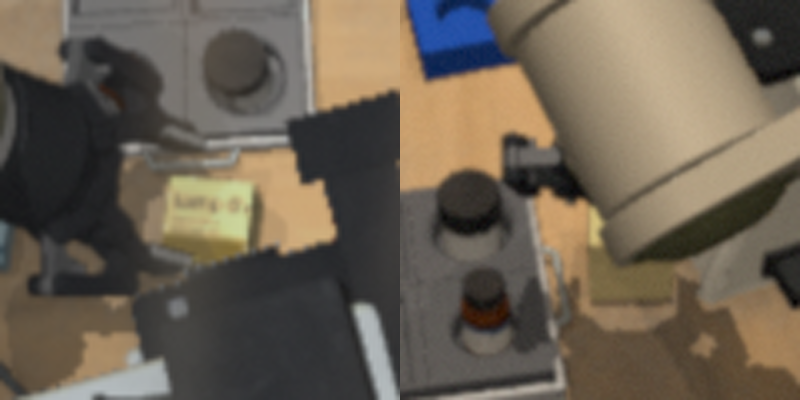

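```bash
python3 - <<'E'
from h import *
z=np.load("top7.npz");p=P("top",z["d"])+np.array([.0017,.0012,0]); 
m=(z["d"]>0)&(p[...,2]>.066)&(p[...,2]<.105)&(p[...,1]>.03)&(p[...,1]<.13)&(p[...,0]>.47)&(p[...,0]<.59)
q=p[m]
for lo in np.arange(.066,.105,.008):
    r=q[(q[:,2]>=lo)&(q[:,2]<lo+.008)]
    for nm,s in(("hi",r[r[:,0]>.533]),("lo",r[r[:,0]<.533])):
        if len(s)>3: print("z%.3f"%lo,nm,len(s),"x %.3f..%.3f y %.3f..%.3f"%(*np.percentile(s[:,0],[3,97]),*np.percentile(s[:,1],[3,97])))
E
```

```text
z0.090 hi 12 x 0.563..0.572 y 0.070..0.090
z0.090 lo 8 x 0.492..0.498 y 0.077..0.095
z0.098 hi 18 x 0.563..0.575 y 0.072..0.096
z0.098 lo 17 x 0.491..0.504 y 0.075..0.086
```

step_arm([
  {"xyz":[0,-0.13,0.225],"turn":[0,0,0],"gripper":0.38},
  {"xyz":[0,-0.13,0.225],"turn":[0,0,0],"gripper":0.38},
  {"xyz":[0,-0.13,0.225],"turn":[0,0,0],"gripper":0.38},
  {"xyz":[0,-0.06,0.11],"turn":[0,0,0],"gripper":0.38},
  {"xyz":[0,0,0],"turn":[0,0,0],"gripper":0.38},
])

```text
time_s: 14.08
position: [0.5326, 0.0848, 0.0618]
tool_rot: [[0.997, -0.071, -0.044], [-0.083, -0.863, -0.499], [-0.002, 0.5, -0.866]]
ft_force: [0.1, -0.1, 0.1]
grip_width: 0.0589
```

step_arm([
  {"xyz":[0,-0.08,0.14],"turn":[0,0,0],"gripper":0.38},
  {"xyz":[0,-0.08,0.14],"turn":[0,0,0],"gripper":0.38},
  {"xyz":[0,0,0],"turn":[0,0,0],"gripper":0.38},
], squeeze=25)

```text
time_s: 14.33
position: [0.5327, 0.0847, 0.0492]
tool_rot: [[0.997, -0.072, -0.043], [-0.083, -0.863, -0.498], [-0.001, 0.5, -0.866]]
ft_force: [0.3, 0.1, 0.2]
grip_width: 0.0589
```

step_arm([
  {"xyz":[0,0,0],"turn":[0,0,0],"gripper":-0.2},
  {"xyz":[0,0,0],"turn":[0,0,0],"gripper":-0.2},
  {"xyz":[0,0,0],"turn":[0,0,0],"gripper":-0.2},
  {"xyz":[0,0,0],"turn":[0,0,0],"gripper":-0.2},
])

```text
time_s: 14.67
position: [0.5332, 0.0848, 0.0506]
tool_rot: [[0.997, -0.073, -0.041], [-0.083, -0.863, -0.498], [0.001, 0.5, -0.866]]
ft_force: [-0.4, 0.0, -0.7]
grip_width: 0.0489
```

step_arm([
  {"xyz":[0,0.25,-0.433],"turn":[0,0,0],"gripper":-0.2},
  {"xyz":[0,0.375,-0.65],"turn":[0,0,0],"gripper":-0.2},
  {"xyz":[0,0.375,-0.65],"turn":[0,0,0],"gripper":-0.2},
  {"xyz":[0,0.375,-0.65],"turn":[0,0,0],"gripper":-0.2},
  {"xyz":[0.82,0,0],"turn":[0,0,0],"gripper":-0.2},
  {"xyz":[0.82,0,0],"turn":[0,0,0],"gripper":-0.2},
  {"xyz":[0.82,0,0],"turn":[0,0,0],"gripper":-0.2},
  {"xyz":[0.82,0,0],"turn":[0,0,0],"gripper":-0.2},
  {"xyz":[0.82,0,0],"turn":[0,0,0],"gripper":-0.2},
  {"xyz":[0,0,0],"turn":[0,0.447,-0.775],"gripper":-0.2},
  {"xyz":[0,0,0],"turn":[0,0.447,-0.775],"gripper":-0.2},
  {"xyz":[0,0,0],"turn":[0,0,0],"gripper":-0.2},
  {"xyz":[0,0,0],"turn":[0,0,0],"gripper":-0.2},
])

```text
time_s: 15.75
position: [0.6962, 0.0712, 0.1607]
tool_rot: [[0.998, 0.05, 0.029], [0.058, -0.865, -0.499], [0.0, 0.5, -0.866]]
ft_force: [-0.4, -1.1, -0.6]
grip_width: 0.0495
```

```bash
python3 - <<'E'
from h import *
s=env.observe(); print(s["time_s"],np.round(s["q"],2),s["position"],np.round(s["tool_rot"],3),s["ft_force"],s["grip_width"])
a,d=snap("side","side8.npz"); b,d2=snap("top","top8.npz")
for n,dd,sg in(("top",d2,1),("side",d,-1)):
    p=P(n,dd)+np.array([.0017,.0012,0])*sg; im=b if n=="top" else a
    hsv=cv2.cvtColor(im,cv2.COLOR_RGB2HSV); m=(dd>0)&(hsv[...,0]>22)&(hsv[...,0]<35)&(hsv[...,1]>70)&(p[...,2]>.08)&(p[...,2]<.25)
    q=p[m]; print(n,m.sum(),"z med/min/max",np.percentile(q[:,2],[2,50,98]) if len(q) else 0)
    if len(q)>10:
        t=q[q[:,2]>np.percentile(q[:,2],98)-.006]; print(len(t),cv2.minAreaRect(np.float32(t[:,:2]*1000)), q.min(0),q.max(0))
cv2.imwrite("pics/v8.png",np.hstack([cv2.resize(b[110:230,150:270],(400,400),interpolation=2),cv2.resize(a[180:300,180:300],(400,400),interpolation=2)])[:,:,::-1])
E
```

```text
15.75 [  5.98  43.84  54.07 -30.12  84.48   6.27] [0.69615385 0.07123105 0.16066664] [[ 0.998  0.05   0.029]
 [ 0.058 -0.865 -0.499]
 [ 0.     0.5   -0.866]] [-0.41031448 -1.13307953 -0.57224899] 0.04951770168915781
top 248 z med/min/max [0.15819355 0.16512434 0.16831477]
231 ((599.5933837890625, -179.23709106445312), (578.0930786132812, 47.82684326171875), 66.46255493164062) [ 0.50202793 -0.45201648  0.13814768] [0.72204151 0.08329541 0.21298152]
side 8 z med/min/max [0.08086699 0.10512535 0.17822045]
```

View pics/v8.png

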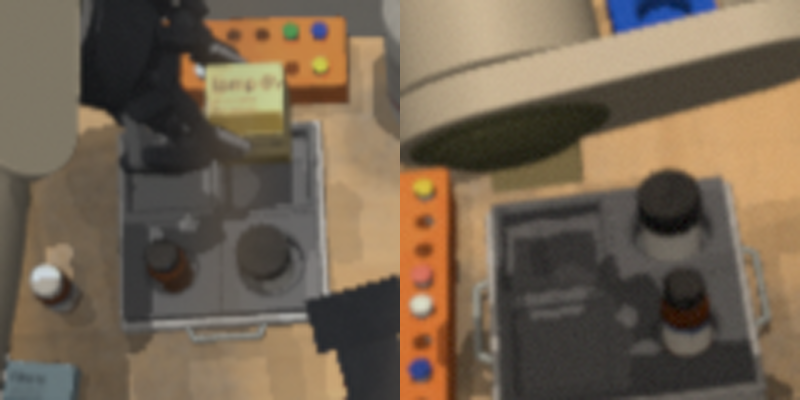

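```bash
python3 - <<'E'
from h import *
z=np.load("top8.npz");b=z["im"];dd=z["d"];p=P("top",dd)+np.array([.0017,.0012,0])
hsv=cv2.cvtColor(b,cv2.COLOR_RGB2HSV); m=(dd>0)&(hsv[...,0]>18)&(hsv[...,0]<38)&(hsv[...,1]>50)&(p[...,2]>.15)&(p[...,2]<.175)&(p[...,0]>.64)&(p[...,1]>0)
q=p[m]; r=cv2.minAreaRect(np.float32(q[:,:2]*1000)); print(m.sum(),r,"\n",cv2.boxPoints(r))
A=np.c_[q[:,:2]-q[:,:2].mean(0),np.ones(len(q))]; print("plane slopes",np.linalg.lstsq(A,q[:,2],rcond=None)[0])
# tray recess in top rectified by z: square recess floor region and tray corner from fresh depth
E
```

```text
526 ((695.1901245117188, 58.13976287841797), (55.66196060180664, 49.98930358886719), 4.46104621887207) 
 [[665.4994    80.89397 ]
 [669.3876    31.056103]
 [724.88086   35.38556 ]
 [720.9927    85.22342 ]]
plane slopes [0.03079869 0.03579239 0.16456481]
```

step_arm([
  {"xyz":[0,-0.268,0.464],"turn":[0,0,0],"gripper":-0.2},
  {"xyz":[0,-0.268,0.464],"turn":[0,0,0],"gripper":-0.2},
  {"xyz":[0,-0.268,0.464],"turn":[0,0,0],"gripper":-0.2},
  {"xyz":[0,-0.24,0.415],"turn":[0,0,0],"gripper":-0.2},
  {"xyz":[0,0,0],"turn":[0,0,0],"gripper":-0.2},
])

```text
time_s: 16.27
position: [0.6948, 0.0711, 0.0728]
tool_rot: [[0.998, 0.054, 0.023], [0.058, -0.864, -0.499], [-0.007, 0.5, -0.866]]
ft_force: [0.1, -1.3, -0.5]
grip_width: 0.0496
```

step_arm([
  {"xyz":[0.01,-0.025,0.043],"turn":[0,0,0],"gripper":-0.2},
  {"xyz":[0.01,-0.025,0.043],"turn":[0,0,0],"gripper":-0.2},
  {"xyz":[0,0,0],"turn":[0,0,0],"gripper":-0.2},
])

```text
time_s: 16.52
position: [0.6979, 0.0713, 0.0743]
tool_rot: [[0.998, 0.05, 0.032], [0.059, -0.865, -0.499], [0.002, 0.5, -0.866]]
ft_force: [-0.4, 0.5, -1.2]
grip_width: 0.0494
```

step_arm([
  {"xyz":[-0.01,-0.025,0.043],"turn":[0,0,0],"gripper":-0.2},
  {"xyz":[0,-0.025,0.043],"turn":[0,0,0],"gripper":-0.2},
  {"xyz":[0,-0.025,0.043],"turn":[0,0,0],"gripper":-0.2},
  {"xyz":[0,0,0],"turn":[0,0,0],"gripper":-0.2},
  {"xyz":[0,0,0],"turn":[0,0,0],"gripper":-0.2},
])

```text
time_s: 16.93
position: [0.6969, 0.0712, 0.067]
tool_rot: [[0.998, 0.052, 0.03], [0.06, -0.864, -0.499], [0.0, 0.5, -0.866]]
ft_force: [0.3, 0.0, -0.3]
grip_width: 0.0496
```

step_arm([
  {"xyz":[0,-0.012,0.02],"turn":[0,0,0],"gripper":-0.2},
  {"xyz":[0,0,0],"turn":[0,0,0],"gripper":-0.2},
  {"xyz":[0,0,0],"turn":[0,0,0],"gripper":0.3},
  {"xyz":[0,0,0],"turn":[0,0,0],"gripper":0.3},
  {"xyz":[0,0,0],"turn":[0,0,0],"gripper":0.3},
])

```text
time_s: 17.35
position: [0.697, 0.0713, 0.0662]
tool_rot: [[0.998, 0.051, 0.03], [0.06, -0.864, -0.499], [0.0, 0.5, -0.866]]
ft_force: [-1.3, 0.9, -0.2]
grip_width: 0.0557
```

step_arm([
  {"xyz":[0,0.125,-0.217],"turn":[0,0,0],"gripper":0.3},
  {"xyz":[0,0.25,-0.433],"turn":[0,0,0],"gripper":0.3},
  {"xyz":[0,0.375,-0.65],"turn":[0,0,0],"gripper":0.3},
  {"xyz":[0,0.375,-0.65],"turn":[0,0,0],"gripper":0.3},
  {"xyz":[-0.8,-0.36,-0.21],"turn":[0,0,0],"gripper":0.3},
  {"xyz":[-0.8,-0.36,-0.21],"turn":[0,0,0],"gripper":0.3},
  {"xyz":[-0.8,-0.36,-0.21],"turn":[0,0,0],"gripper":0.3},
  {"xyz":[0,0,0],"turn":[0,0,0],"gripper":0.3},
  {"xyz":[0,0,0],"turn":[0,0,0],"gripper":0.3},
])

```text
time_s: 18.1
position: [0.5973, 0.1164, 0.1578]
tool_rot: [[0.998, 0.053, 0.032], [0.062, -0.864, -0.499], [0.001, 0.5, -0.866]]
ft_force: [0.4, -0.6, 0.9]
grip_width: 0.0556
```

```bash
python3 - <<'E'
from h import *
s=env.observe(); print(s["time_s"],np.round(s["q"],2),s["position"],np.round(s["tool_rot"],3),s["ft_force"],s["grip_width"])
for n,sg in(("top",1),("side",-1)):
    im,dd=snap(n,n+"9.npz"); p=P(n,dd)+np.array([.0017,.0012,0])*sg
    for k,(a,b,c,d_,e,f) in {"lampR":(.66,.735,.02,.10,.06,.085),"filter":(.49,.57,.18,.26,.014,.03),"can":(.59,.65,.02,.09,.056,.08),"bot":(.59,.65,.1,.15,.06,.085)}.items():
        q=p[(dd>0)&(p[...,0]>a)&(p[...,0]<b)&(p[...,1]>c)&(p[...,1]<d_)&(p[...,2]>e)&(p[...,2]<f)]
        if len(q)>5: r=cv2.minAreaRect(np.float32(q[:,:2]*1000)); print(n,k,len(q),"z",np.round(np.percentile(q[:,2],[5,50,95]),4),np.round(r[0],1),np.round(r[1],1),round(r[2],1))
    cv2.imwrite(f"pics/v9{n}.png",im[:,:,::-1])
a=cv2.imread("pics/v9side.png")[200:350,200:350]; b=cv2.imread("pics/v9top.png")[110:260,140:290]
cv2.imwrite("pics/v9.png",np.hstack([cv2.resize(b,(400,400),interpolation=2),cv2.resize(a,(400,400),interpolation=2)]))
E
```

```text
18.1 [ 11.1   36.22  70.41 -30.31  79.29  14.92] [0.59733178 0.11638014 0.15781229] [[ 0.998  0.053  0.032]
 [ 0.062 -0.864 -0.499]
 [ 0.001  0.5   -0.866]] [ 0.4387973  -0.58574784  0.92015652] 0.055570074305291484
top lampR 459 z [0.0655 0.0703 0.0729] [697.6  59. ] [51.  50.6] 3.8
top filter 373 z [0.0168 0.0199 0.0228] [532. 223.] [50.7 42.3] 85.4
top can 209 z [0.0618 0.0659 0.0682] [624.2  57. ] [36.8 35.4] 0.8
top bot 90 z [0.0647 0.0712 0.0739] [620.  127.1] [22.6 22. ] 46.9
side lampR 605 z [0.0633 0.0714 0.074 ] [697.2  57.6] [50.6 52.9] 3.1
side filter 610 z [0.0177 0.0208 0.0231] [531.9 222.4] [51.8 42.2] 85.6
side can 98 z [0.0579 0.0661 0.0687] [632.4  64.6] [20.8 22.2] 0.5
side bot 137 z [0.0635 0.072  0.0742] [619.6 127.5] [22.5 22.1] 22.2
```

View pics/v9.png

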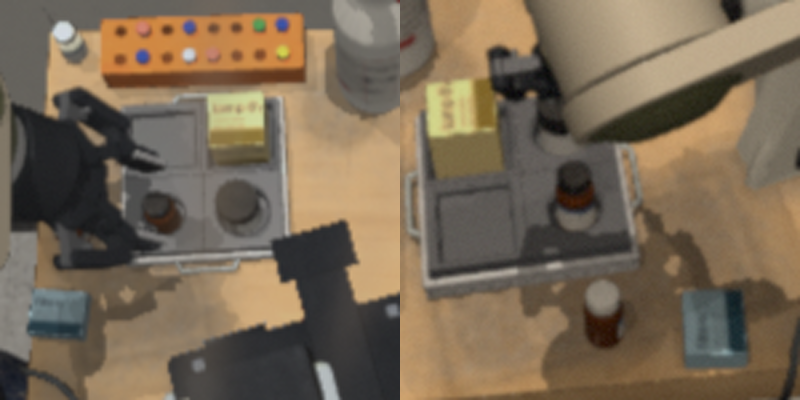

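step_arm([
  {"xyz":[-0.3625,-0.595,-0.344],"turn":[0,0,0],"gripper":0.45},
  {"xyz":[-0.3625,-0.595,-0.344],"turn":[0,0,0],"gripper":0.45},
  {"xyz":[-0.3625,-0.595,-0.344],"turn":[0,0,0],"gripper":0.45},
  {"xyz":[-0.3625,-0.595,-0.344],"turn":[0,0,0],"gripper":0.45},
  {"xyz":[0,0,0],"turn":[0,-0.436,0.756],"gripper":0.45},
  {"xyz":[0,0,0],"turn":[0,-0.436,0.756],"gripper":0.45},
  {"xyz":[0,0,0],"turn":[0.873,0,0],"gripper":0.45},
  {"xyz":[0,0,0],"turn":[0.873,0,0],"gripper":0.45},
  {"xyz":[0,0,0],"turn":[0.873,0,0],"gripper":0.45},
  {"xyz":[0,0,0],"turn":[0.873,0,0],"gripper":0.45},
  {"xyz":[0,0,0],"turn":[0.873,0,0],"gripper":0.45},
  {"xyz":[0,0,0],"turn":[0,0,0],"gripper":0.45},
  {"xyz":[0,0,0],"turn":[0,0,0],"gripper":0.45},
])

```text
time_s: 19.28
position: [0.5347, 0.2207, 0.1567]
tool_rot: [[0.997, -0.081, -0.013], [-0.082, -0.981, -0.175], [0.001, 0.175, -0.985]]
ft_force: [0.5, 0.3, -0.4]
grip_width: 0.0616
```

step_arm([
  {"xyz":[-0.05,-0.15,0.74],"turn":[0,0,0],"gripper":0.45},
  {"xyz":[0,-0.15,0.74],"turn":[0,0,0],"gripper":0.45},
  {"xyz":[0,-0.14,0.74],"turn":[0,0,0],"gripper":0.45},
  {"xyz":[0,-0.1,0.49],"turn":[0,0,0],"gripper":0.45},
  {"xyz":[0,-0.06,0.25],"turn":[0,0,0],"gripper":0.45},
  {"xyz":[0,-0.03,0.12],"turn":[0,0,0],"gripper":0.45},
  {"xyz":[0,0,0],"turn":[0,0,0],"gripper":0.45},
  {"xyz":[0,0,0],"turn":[0,0,0],"gripper":0.45},
])

```text
time_s: 19.95
position: [0.5327, 0.2257, 0.0316]
tool_rot: [[0.997, -0.079, -0.012], [-0.079, -0.982, -0.173], [0.002, 0.173, -0.985]]
ft_force: [-0.6, 0.0, 0.9]
grip_width: 0.0621
```

step_arm([
  {"xyz":[0,-0.007,0.04],"turn":[0,0,0],"gripper":0.45},
  {"xyz":[0,0,0],"turn":[0,0,0],"gripper":-0.4},
  {"xyz":[0,0,0],"turn":[0,0,0],"gripper":-0.4},
  {"xyz":[0,0,0],"turn":[0,0,0],"gripper":-0.4},
  {"xyz":[0,0,0],"turn":[0,0,0],"gripper":-0.4},
  {"xyz":[0,0,0],"turn":[0,0,0],"gripper":-0.4},
  {"xyz":[0,0,0],"turn":[0,0,0],"gripper":-0.4},
], squeeze=30)

```text
time_s: 20.53
position: [0.5324, 0.2255, 0.0301]
tool_rot: [[0.997, -0.079, -0.012], [-0.08, -0.982, -0.173], [0.002, 0.173, -0.985]]
ft_force: [-0.6, 0.9, 5.9]
grip_width: 0.041
```

step_arm([
  {"xyz":[0,0.07,-0.37],"turn":[0,0,0],"gripper":-0.4},
  {"xyz":[0,0.15,-0.86],"turn":[0,0,0],"gripper":-0.4},
  {"xyz":[0,0.15,-0.86],"turn":[0,0,0],"gripper":-0.4},
  {"xyz":[0,0.15,-0.86],"turn":[0,0,0],"gripper":-0.4},
  {"xyz":[0.836,0.387,0.068],"turn":[0,0,0],"gripper":-0.4},
  {"xyz":[0.836,0.387,0.068],"turn":[0,0,0],"gripper":-0.4},
  {"xyz":[0.836,0.387,0.068],"turn":[0,0,0],"gripper":-0.4},
  {"xyz":[0.836,0.387,0.068],"turn":[0,0,0],"gripper":-0.4},
  {"xyz":[0.836,0.387,0.068],"turn":[0,0,0],"gripper":-0.4},
  {"xyz":[0,0,0],"turn":[0,0.152,-0.86],"gripper":-0.4},
  {"xyz":[0,0,0],"turn":[0,0.152,-0.86],"gripper":-0.4},
  {"xyz":[0,0,0],"turn":[0,0,0],"gripper":-0.4},
  {"xyz":[0,0,0],"turn":[0,0,0],"gripper":-0.4},
])

```text
time_s: 21.62
position: [0.6921, 0.1337, 0.149]
tool_rot: [[0.998, 0.057, 0.01], [0.058, -0.983, -0.173], [0.0, 0.174, -0.985]]
ft_force: [-0.5, -0.3, -0.7]
grip_width: 0.0411
```

```bash
python3 - <<'E'
from h import *
s=env.observe(); print(s["time_s"],np.round(s["q"],2),s["position"],np.round(s["tool_rot"],3),s["ft_force"],s["grip_width"])
for n,sg in(("top",1),("side",-1)):
    im,dd=snap(n,n+"10.npz"); p=P(n,dd)+np.array([.0017,.0012,0])*sg
    hsv=cv2.cvtColor(im,cv2.COLOR_RGB2HSV); m=(dd>0)&(hsv[...,0]>85)&(hsv[...,0]<115)&(hsv[...,1]>40)&(p[...,2]>.09)&(p[...,2]<.16)&(p[...,0]>.62)&(p[...,0]<.76)&(p[...,1]>.06)&(p[...,1]<.2)
    q=p[m]
    if len(q)>10: r=cv2.minAreaRect(np.float32(q[:,:2]*1000)); print(n,len(q),np.percentile(q[:,2],[5,50,95]),r)
E
```

```text
21.6167 [  4.73  42.72  53.57 -10.04  84.04   2.5 ] [0.69211522 0.13371383 0.14900507] [[ 0.998  0.057  0.01 ]
 [ 0.058 -0.983 -0.173]
 [ 0.     0.174 -0.985]] [-0.47111616 -0.32654621 -0.67400966] 0.04112089808948072
top 141 [0.13527092 0.137981   0.14095608] ((698.0861206054688, 123.11807250976562), (54.586334228515625, 30.29056739807129), 16.277421951293945)
side 135 [0.13839044 0.13980584 0.14196812] ((677.9397583007812, 131.61256408691406), (11.97319507598877, 46.1029167175293), 4.00107479095459)
```

step_arm([
  {"xyz":[0,-0.13,0.74],"turn":[0,0,0],"gripper":-0.4},
  {"xyz":[0,-0.13,0.74],"turn":[0,0,0],"gripper":-0.4},
  {"xyz":[0,-0.087,0.49],"turn":[0,0,0],"gripper":-0.4},
  {"xyz":[0,-0.035,0.2],"turn":[0,0,0],"gripper":-0.4},
  {"xyz":[0,0,0],"turn":[0,0,0],"gripper":-0.4},
  {"xyz":[0,0,0],"turn":[0,0,0],"gripper":-0.4},
])

```text
time_s: 22.22
position: [0.6928, 0.1339, 0.0619]
tool_rot: [[0.998, 0.058, 0.012], [0.059, -0.983, -0.173], [0.002, 0.174, -0.985]]
ft_force: [0.2, 0.3, -0.4]
grip_width: 0.0409
```

step_arm([
  {"xyz":[0,-0.009,0.05],"turn":[0,0,0],"gripper":-0.4},
  {"xyz":[0,-0.009,0.05],"turn":[0,0,0],"gripper":-0.4},
  {"xyz":[0,-0.009,0.05],"turn":[0,0,0],"gripper":-0.4},
  {"xyz":[0,-0.009,0.05],"turn":[0,0,0],"gripper":-0.4},
  {"xyz":[0,0,0],"turn":[0,0,0],"gripper":-0.4},
  {"xyz":[0,0,0],"turn":[0,0,0],"gripper":-0.4},
])

```text
time_s: 22.72
position: [0.6926, 0.1337, 0.0532]
tool_rot: [[0.998, 0.059, 0.012], [0.06, -0.983, -0.173], [0.001, 0.174, -0.985]]
ft_force: [-0.3, 0.6, 1.8]
grip_width: 0.0415
```

step_arm([
  {"xyz":[0,0,0],"turn":[0,0,0],"gripper":0.15},
  {"xyz":[0,0,0],"turn":[0,0,0],"gripper":0.15},
  {"xyz":[0,0,0],"turn":[0,0,0],"gripper":0.15},
  {"xyz":[0,0,0],"turn":[0,0,0],"gripper":0.15},
  {"xyz":[0,0.04,-0.25],"turn":[0,0,0],"gripper":0.15},
  {"xyz":[0,0.1,-0.6],"turn":[0,0,0],"gripper":0.15},
  {"xyz":[0,0.15,-0.9],"turn":[0,0,0],"gripper":0.15},
  {"xyz":[0,0.15,-0.9],"turn":[0,0,0],"gripper":0.15},
  {"xyz":[0,0.15,-0.9],"turn":[0,0,0],"gripper":0.15},
  {"xyz":[-0.5,-0.8,-0.1],"turn":[0,0,0],"gripper":0.15},
  {"xyz":[-0.5,-0.8,-0.1],"turn":[0,0,0],"gripper":0.15},
  {"xyz":[-0.5,-0.8,-0.1],"turn":[0,0,0],"gripper":0.15},
  {"xyz":[-0.5,-0.8,-0.1],"turn":[0,0,0],"gripper":0.15},
  {"xyz":[-0.5,-0.8,-0.1],"turn":[0,0,0],"gripper":0.15},
  {"xyz":[-0.5,-0.8,-0.1],"turn":[0,0,0],"gripper":0.15},
  {"xyz":[-0.5,-0.8,-0.1],"turn":[0,0,0],"gripper":0.15},
  {"xyz":[0,0,0],"turn":[0,0,0],"gripper":0.15},
  {"xyz":[0,0,0],"turn":[0,0,0],"gripper":0.15},
  {"xyz":[0,0,0],"turn":[0,0,0],"gripper":0.15},
])

```text
time_s: 24.3
position: [0.5393, 0.3516, 0.186]
tool_rot: [[0.998, 0.059, 0.012], [0.06, -0.983, -0.173], [0.001, 0.174, -0.985]]
ft_force: [-0.0, 0.2, -0.3]
grip_width: 0.049
```

```bash
python3 - <<'E'
from h import *
s=env.observe(); print(s["time_s"],s["position"],s["ft_force"],s["grip_width"],np.abs(s["qvel"]).max())
for n,sg in(("top",1),("side",-1)):
    im,dd=snap(n,n+"11.npz"); p=P(n,dd)+np.array([.0017,.0012,0])*sg
    for k,(a,b,c,d_,e,f) in {"lampR":(.66,.735,.02,.095,.06,.085),"filR":(.65,.735,.09,.175,.036,.055),"can":(.59,.65,.02,.09,.056,.08),"bot":(.59,.65,.1,.15,.06,.085),"vial":(.58,.63,.18,.24,.043,.06)}.items():
        q=p[(dd>0)&(p[...,0]>a)&(p[...,0]<b)&(p[...,1]>c)&(p[...,1]<d_)&(p[...,2]>e)&(p[...,2]<f)]
        if len(q)>5: r=cv2.minAreaRect(np.float32(q[:,:2]*1000)); print(n,k,len(q),"z",np.round(np.percentile(q[:,2],[5,50,95]),4),np.round(r[0],1),np.round(r[1],1),round(r[2],1))
    cv2.imwrite(f"pics/v11{n}.png",im[:,:,::-1])
a=cv2.imread("pics/v11side.png")[200:350,170:320]; b=cv2.imread("pics/v11top.png")[110:260,140:290]
cv2.imwrite("pics/v11.png",np.hstack([cv2.resize(b,(400,400),interpolation=2),cv2.resize(a,(400,400),interpolation=2)]))
E
```

```text
24.3 [0.53931086 0.3515854  0.18596697] [-0.0008305   0.22254749 -0.33035722] 0.048997408178610716 1.6301064926955173
top lampR 454 z [0.0661 0.0704 0.073 ] [697.4  58.5] [52. 50.] 2.2
top filR 355 z [0.0395 0.0425 0.0457] [692.2 130.7] [43.5 49.4] 2.3
top can 206 z [0.0616 0.0657 0.0686] [624.5  56.9] [35.3 37.1] 89.2
top bot 89 z [0.0643 0.071  0.0735] [619.5 127. ] [21.9 21.7] 31.6
top vial 79 z [0.0476 0.0511 0.0546] [606.6 212.9] [22.9 19.9] 45.4
side lampR 611 z [0.0638 0.0715 0.074 ] [696.9  58.3] [50.2 51.9] 2.5
side filR 540 z [0.0396 0.0439 0.0462] [691.9 130.2] [42.6 51.2] 2.6
side can 283 z [0.0588 0.0663 0.0689] [624.2  57. ] [37.5 36. ] 2.1
side bot 140 z [0.0634 0.0719 0.0746] [618.9 127.1] [22.7 22.5] 88.0
side vial 137 z [0.0465 0.0523 0.0544] [606.  212.8] [22.1 21. ] 46.4
```

View pics/v11.png

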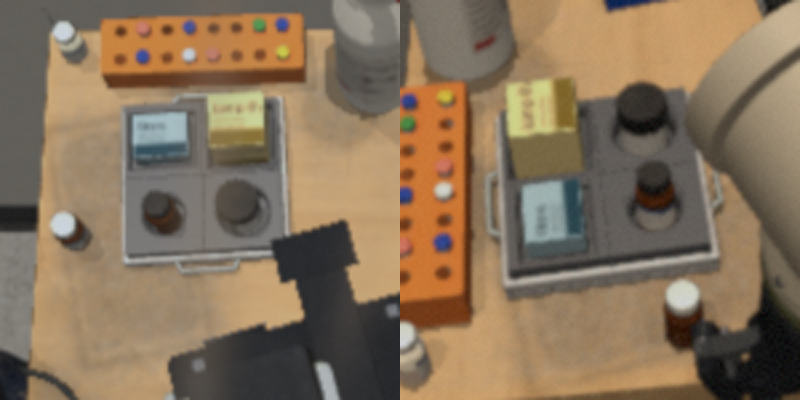

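All four items are in their recesses at the heights expected when seated. The vial hasn't moved and the arm is clear, so I'm handing in.

```bash
python3 -c "
from rig import order
print(order.close_job())"
```

```text
the job is handed in; nothing more can be done
None
```

I put the can, bottle, lamp carton and filter carton, in that order, each into its own recess, and handed the job in at about 24 s of robot time. To keep the arm clear of the microscope, I picked and placed them with the tool tilted sideways: 30° for the first three and 10° for the filter carton.

Last checks, with both cameras:

| Item | Top height measured (mm) | Top height if fully seated (mm) |
|---|---|---|
| Objective can | 66 | 66 |
| Oil bottle | 71–72 | 72 |
| Lamp carton | 70–71.5 | 71 |
| Filter carton | 42.5–44 | 43 |

- **Fit:** The centres are within about 2 mm of the recess centres. The cartons are turned about 2–3°, against 3.4° for the tray. The filter carton lies the right way round for its recess.
- **Vial:** It stands where it was, within about 1 mm.
- **Robot:** The arm was clear of everything, with the wrist force near zero. The readings I took stayed below 8 N at the wrist. I did not measure contact along the arm itself.
- **Disagreement:** The two cameras disagreed by about 3.5 mm in x and 2.5 mm in y, so I used their average. No final check failed.

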